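# Load the check beam and lift it off its load pad with a wedge

## Task

Load the hinged beam of the balance check rig by threading the two ring weights down its post, the wide steel one first and the narrow brass one on top of it, both fully home. Then grip the red wedge and push it nose first, flat on the worktop, under the beam's free end until the beam just lifts off its black rest pad by a few millimetres (beam edge on the wedge's white band). Finish while still gripping and holding the wedge there, so that the wedge alone keeps the beam up, and leave the bottles and the other things where they are.

Things in the scene. Friction and masses are not known exactly. Their poses are not given: they have to be found in the camera images.
- rig: Fixed rig; mm. Origin on the worktop; +x from the beam's free end to its hinge, z up. Grey base 84 wide, 8 high, x -60 to 110. Aluminium beam 60 wide, 8 thick, level at rest, underside 26 high; free end x = -105, hinge axis x = 95 (cheeks 46 high). Black rest pad on a block, x -58 to -32, top 26 high. From x -105 to -60 only bare worktop under the beam, open in front and at the sides.
- beam (a joint): Beam angle (rad): 0 = lying on the rest pad, grows as the free end rises, no spring; about 0.7 kg of beam and weights press it down by gravity. Gap over the middle of the pad = 140 mm x angle; rise of the free end = 200 mm x angle.
- post_foot (a point): Foot of the upright steel post, on the beam's top face (34 mm above the worktop at rest, at rig x = -15 mm, y = 0). Post 14 mm in diameter, 52 mm tall, the top 10 mm tapering to 5 mm. z along the post. Moves with the beam.
- beam_end (a point): Middle of the lower edge of the beam's free end (26 mm above the worktop at rest, at rig x = -105 mm), which rides up the wedge. Moves with the beam.
- wide_weight: Wide steel ring weight: outer diameter 54 mm, hole 20 mm, 22 mm thick, 0.32 kg, lying flat. Origin: centre of its underside; z along the hole.
- narrow_weight: Narrow brass ring weight: outer diameter 42 mm, hole 20 mm, 22 mm thick, 0.17 kg, lying flat. Origin: centre of its underside; z along the hole.
- wedge: Red wedge (mm), 102 long, 40 wide, 0.16 kg. Origin on its underside below the grip's middle. Nose at x = +80, 20 high; ramp rises 1 in 3 to 38 high at x = 26; flat top back to x = -22. Grip: black rib on top, 40 long (x), 20 thick (y), z 38 to 64. Ramp meets the resting beam 18 behind the nose; white band 22 to 39 behind the nose: beam edge on it = pad gap about 1 to 5 mm.
- bottle_iso: Bystander: white bottle with blue cap, 46 mm wide, 100 mm high; leave alone. Origin under its centre. Stands in front of a tall analyser (fixed; front at about x = 0.69 m, y = -0.37 to 0.04 m, 0.46 m high): swing the arm past it at short reach.
- dropper: Bystander: dropper bottle with yellow cap, 25 mm wide, 68 mm high; leave alone. Origin under its centre.
- vial: Bystander: white vial, 34 mm wide, 58 mm high; leave alone. Origin under its centre.
- pot: Bystander: small white pot, 35 mm wide, 50 mm high; leave alone. Origin under its centre.
Mind the look-alikes: they are no part of the job. Of the things shaped like the narrow_weight, the brass one is meant.

How it is judged:
By the outcome, as a careful person would: the job done as asked, in the order asked, and still so for the second after the job is handed in, while the arm keeps its last pose, push and grip.
It also fails if it takes over 72 s, if anything falls off the work surface, if the arm or the gripper's body presses on something with over 40 N, if the wrist force passes 120 N, or if a joint passes its speed limit or range.

## Robot

A 7-joint arm with a two-finger parallel gripper is mounted at the origin on a cart in front of the work surface, level with it; the furniture and walls round the work are solid. World frame = base frame: x ahead of the robot, y to its left, z up, the work surface at z = 0. Lengths are in mm, angles in rad, forces in N, time in s.
With the tool pointing down it reaches from about 425 to 1025 mm from the base axis. Payload 9.4 kg.
Tool frame: the origin (TCP) lies between the finger pads; the fingertips stand 25 mm ahead of it and the grasp point (between the pads) lies 6 mm ahead of it; z points along the fingers, y is the direction in which the jaws open and shut (so a half turn about z gives the same grasp; the last joint's range is limited). The gripper opens to 93 mm and grips with 3 to 60 N. Pads are 15 mm wide; open, the fingers measure 128 mm over their backs; the gripper's body (75 mm by 188 mm) begins 65 mm behind the grasp point.
Start: joints at [1.042, 0.599, -0.003, 1.599, 0.002, 0.943, -0.08], TCP at [316.516, -652.259, 243.618] pointing down, gripper open.
Joint ranges: [-2.57, 2.57], [-0.35, 1.97], [-1.29, 1.29], [0.11, 2.56], [-1.05, 4.19], [0.11, 1.86], [-2.63, 2.63]. Speed limits (rad/s): [2.22, 2.22, 3.01, 3.01, 3.14, 3.14, 3.14].

## Interface

Orientations are given as a rotation vector (axis times angle).
In Python, from plant import bot gives the robot as it stands. The module is installed in compiled form; this text tells all that it offers.
- The arm moves only by the tool play_rows, never from a script. Its argument "commands" is a list of rows, each an object of numbers: "gripper": the opening, from 0 (shut) to 1 (fully open); "tx", "ty", "tz": the shift along the world's x, y, z in m; "yaw": the turn about the world's z in degrees. In form: [{"gripper": .., "tx": .., "ty": .., "tz": .., "yaw": ..}, ...]. A call has 1 to 10 rows; each row shifts and turns the pose as measured when the row begins; what a row does not reach is not made up. A row lasts 1/12 s, in which the tool goes at most 41.7 mm and 7.16 degrees, less where a joint would pass 70% of its speed; a pose out of reach is approached as far as the arm can. A call is refused whole if a number of a shift passes 0.0417 or a number of a turn 7.16, either way. A call with a gripper value outside its range is refused whole. The fingers move at their own pace and stop on an object; "grip_force" is the grip in N (left out, the last holds). Time passes only in rows, so rows that do not move let the fingers close. It gives the time, the measured TCP pose, the force and the opening at its end, in the units of the state.
- bot.state(): the state, without advancing time (a new reading comes with each control period).
- bot.capture(name): name is "side" or "top" or "wrist"; returns a dict with "image" (420x560x3 uint8, red, green, blue), "fov_y" (degrees; the focal length in pixels is half the picture's height over the tangent of half this angle, whatever the lens; pixels are square), "cx", "cy" (the principal point, pixels), "extrinsics" (4x4, takes a point from world to camera coordinates); the wrist camera has in their place "tool_from_camera" (4x4, takes a point from camera to tool coordinates, whose origin is the TCP and whose axes are the flange's). Camera axes: x right, y up, looking along -z (the intrinsics and any distortion apply to the point x, -y, -z); pixel columns grow to the right and rows downward; lengths in mm; the calibration is good to about 2 mm. A picture is of the moment at which its call begins: read the wrist's pose just before it. There is no depth.
- bot.sign_off(): hands the job in, once; it reports no verdict.
Trained networks look in a picture, given as the dict that the camera call returned (one of the last four; its "shot" number tells which), for a name from the list of things; names that differ only in an ending like _2 or _b are one class to them, and where a whole thing is asked for, a point or a joint stands for the part that bears it (a point fixed in the world has none). Each returns a list of dicts, best first, with "p" (0 to 1); they miss things now and then, are a little off and sometimes report something else, mostly with a low value. They report only what shows in the picture. A call takes as long as a camera call. They do not tell look-alikes from the thing itself.
- bot.find_in(label, picture): "xyz" ([x, y, z] in mm, in the coordinates of the camera as it stood for that picture, good to about 4 mm: the middle of the surface that is visible of it).
- bot.masks_of(label, picture): "mask" (420x560 bool, what is visible of it).
The state is a dict: "clock": time; "joint_pos": joint angles; "qd": joint speeds; "joint_torque": joint torques, N m; "eef_pos": TCP position; "orientation": TCP orientation; "force": force on the tool from outside, world axes, zero at the start; "ft_torque": the same for the moment, N m; "gripper_width": finger opening in mm.
Only numpy, scipy, OpenCV 4.12 (cv2) and the standard library are available. Lean on these libraries where they do the work, as an engineer would, in place of code of your own. Each camera call takes 0.05 s, during which the arm holds its last target. There are 200 camera calls.

## Working session

There is one attempt and no reset: what is moved stays moved. The work goes in short steps, Python scripts to look and compute and a tool call to move; the robot and the scene stay as the last step left them, time stands still between calls to the robot, and variables do not carry over. Pictures are saved under pics/ and viewed, about 8 in all and at most 12, crops included, and the job is handed in when it is done.

Besides the shell and the picture viewer there is one more tool, called after "Request:" by a JSON object that holds its "op" and its "data", one argument or row to a line. play_rows: Moves the arm, as the interface text tells. Its arguments: {"type":"object","properties":{"commands":{"type":"array"},"grip_force":{"type":"number"}},"required":["commands"]}

```bash
mkdir -p pics; cat > h.py <<'E'
import numpy as np, cv2
from plant import bot
from scipy.spatial.transform import Rotation as R
def cam2world(p):
    """4x4 world-from-camera"""
    if "extrinsics" in p: return np.linalg.inv(np.array(p["extrinsics"]))
    s=p["st"]; T=np.eye(4); T[:3,:3]=R.from_rotvec(s["orientation"]).as_matrix(); T[:3,3]=s["eef_pos"]
    return T@np.array(p["tool_from_camera"])
def cap(n,save=None):
    st=bot.state(); p=bot.capture(n)
    q=dict(p); q["st"]=st; q["pic"]=p
    if save: cv2.imwrite("pics/"+save,cv2.cvtColor(p["image"],cv2.COLOR_RGB2BGR))
    return q
def f(p): return 210/np.tan(np.radians(p["fov_y"])/2)
def proj(p,w):
    c=np.linalg.inv(cam2world(p))@np.append(w,1); F=f(p)
    return np.array([p["cx"]+F*c[0]/-c[2], p["cy"]-F*c[1]/-c[2]])
def ray(p,u,v):
    T=cam2world(p); d=T[:3,:3]@np.array([(u-p["cx"])/f(p),-(v-p["cy"])/f(p),-1]); return T[:3,3],d
def onz(p,u,v,z):
    o,d=ray(p,u,v); return o+d*(z-o[2])/d[2]
def find(p,l):
    T=cam2world(p); return [(round(r["p"],2),(T@np.append(r["xyz"],1))[:3].round(0), proj(p,(T@np.append(r["xyz"],1))[:3]).round()) for r in bot.find_in(l,p["pic"])]
def tri(obs):
    A=np.zeros((3,3));b=np.zeros(3)
    for p,u,v in obs:
        o,d=ray(p,u,v); d/=np.linalg.norm(d); M=np.eye(3)-np.outer(d,d); A+=M;b+=M@o
    return np.linalg.solve(A,b)
E
python3 - <<'E'
from h import *
ps={n:cap(n,f"{n}0.png") for n in ("side","top")}
for n,p in ps.items():
    print(n,{k:(v if np.isscalar(v) else np.array(v).shape) for k,v in p.items() if k not in("image","st","pic")}, cam2world(p)[:3,3].round())
    for l in ("rig","beam","post_foot","beam_end","wide_weight","narrow_weight","wedge","bottle_iso","dropper","vial","pot"):
        for r in find(p,l): print(l,*r)
print(bot.state())
i=np.hstack([cv2.imread("pics/side0.png"),cv2.imread("pics/top0.png")]); 
E
```

```text
side {'fov_y': 57.04834321519447, 'cx': 285.69875183539307, 'cy': 208.59945151560993, 'extrinsics': (4, 4), 'shot': 1} [-111.  422.  705.]
rig 0.92 [539. 101.  33.] [257. 245.]
rig 0.2 [ 514. -377.   18.] [401. 200.]
beam 0.71 [663. -43.  55.] [281. 197.]
beam 0.58 [542.  77.  32.] [265. 241.]
post_foot 0.79 [546.  76.  32.] [264. 240.]
beam_end 0.88 [542.  79.  31.] [264. 242.]
wide_weight 0.56 [ 513. -381.   18.] [402. 200.]
narrow_weight 0.78 [608. 309.  23.] [169. 260.]
narrow_weight 0.59 [511. 317.  23.] [178. 287.]
wedge 0.77 [ 530. -178.   31.] [346. 214.]
bottle_iso 0.76 [665. -45.  56.] [281. 196.]
dropper 0.57 [ 683. -168.   25.] [313. 190.]
dropper 0.56 [543.  75.  31.] [265. 241.]
vial 0.62 [ 662. -245.   29.] [337. 185.]
vial 0.51 [ 512. -378.   21.] [402. 200.]
top {'fov_y': 48.3751432068819, 'cx': 272.94980903275155, 'cy': 209.44255521299635, 'extrinsics': (4, 4), 'shot': 2} [ 306.  -22. 1565.]
rig 0.84 [552.  92.  32.] [243. 225.]
rig 0.66 [552.  82.  30.] [246. 225.]
beam 0.6 [553.  79.  31.] [247. 224.]
beam 0.24 [ 543. -176.   31.] [324. 226.]
post_foot 0.6 [552.  
[... 373 characters left out ...]
. 192.]
{'clock': 1.2, 'joint_pos': array([ 1.04228748,  0.59929536, -0.00248716,  1.59944014,  0.00179354,
        0.94287725, -0.07982833]), 'qd': array([-0.0002968 ,  0.00361058, -0.00156314, -0.00139649,  0.002156  ,
        0.00133731,  0.0008113 ]), 'joint_torque': array([ 9.23332336e-04, -7.64856791e+01,  1.49598643e+00, -2.52707791e+01,
       -5.24807547e-02,  1.02864759e-02, -1.28017159e-04]), 'eef_pos': array([ 316.51070979, -652.24437897,  243.60690115]), 'orientation': array([-3.06177574e+00, -7.03646125e-01,  8.11378354e-05]), 'force': array([-0.08084882, -0.31761875,  0.09900775]), 'ft_torque': array([-0.03928843,  0.04913135, -0.00226256]), 'gripper_width': 93.19399266949092}
```

```bash
python3 - <<'E'
import cv2,numpy as np
a=cv2.imread("pics/side0.png")[150:330,130:450]; b=cv2.imread("pics/top0.png")[160:270,130:430]
a=cv2.resize(a,(800,450)); b=cv2.resize(b,(800,293),interpolation=cv2.INTER_CUBIC)
cv2.imwrite("pics/s.png",a);cv2.imwrite("pics/c.png",np.vstack([cv2.resize(a,(533,300)).copy() if 0 else cv2.resize(a[:,:],(800,300)),b]))
E
```

```text
(no output)
```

View pics/c.png

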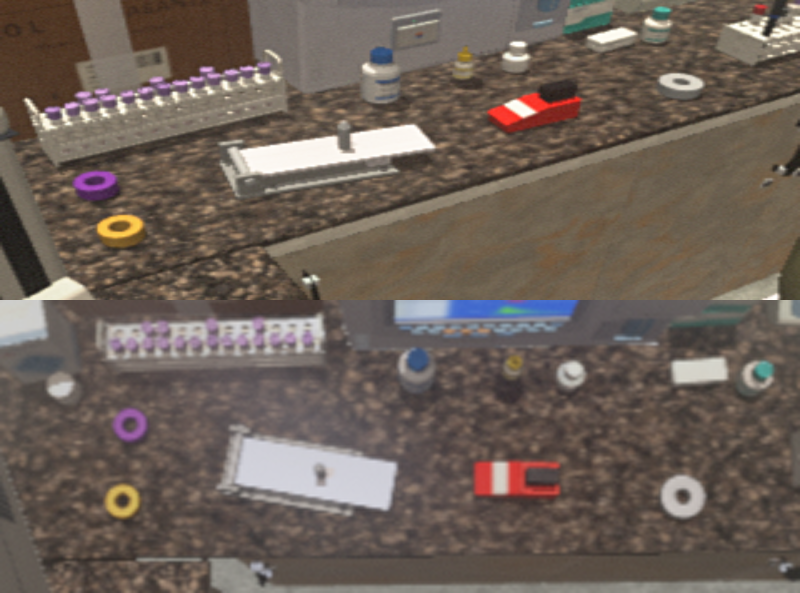

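The composite (top: side view, bottom: top view) shows these things:
- The steel ring is at side (402,200) and top (383,232).
- The brass ring is at side (178,287) and top (175,235). Its purple look-alike is at side (169,260) and top (178,206).
- The rig has its hinge to the left (+y) and its free end to the right.
- The wedge is at top (324,227), with its nose toward the rig.

The steel ring has no twin apart from the pots. I'll go above it first.

Request:
{"op": "play_rows", "data": {
  "commands": [
    {"gripper": 1,"tx": 0.02,"ty": 0.03,"tz": 0,"yaw": 0},
    {"gripper": 1,"tx": 0.022,"ty": 0.032,"tz": 0,"yaw": 0},
    {"gripper": 1,"tx": 0.022,"ty": 0.032,"tz": 0,"yaw": 0},
    {"gripper": 1,"tx": 0.022,"ty": 0.032,"tz": 0,"yaw": 0},
    {"gripper": 1,"tx": 0.022,"ty": 0.032,"tz": 0,"yaw": 0},
    {"gripper": 1,"tx": 0.022,"ty": 0.032,"tz": 0,"yaw": 0},
    {"gripper": 1,"tx": 0.022,"ty": 0.032,"tz": 0,"yaw": 0},
    {"gripper": 1,"tx": 0.022,"ty": 0.032,"tz": 0,"yaw": 0},
    {"gripper": 1,"tx": 0.022,"ty": 0.025,"tz": 0,"yaw": 0},
    {"gripper": 1,"tx": 0,"ty": 0,"tz": 0,"yaw": 0}
  ]
}}

```text
clock: 2.03
eef_pos: [514.3, -362.6, 244.0]
orientation: [3.062, 0.69, -0.001]
force: [1.2, 0.4, 0.7]
gripper_width: 92.8
```

```bash
python3 - <<'E'
from h import *
p=cap("wrist","w1.png"); s=p["st"]
print(s["eef_pos"],s["clock"],R.from_rotvec(s["orientation"]).as_matrix().round(2).tolist()); print(np.array(p["tool_from_camera"]).round(3), p["fov_y"],p["cx"],p["cy"])
for l in ("wide_weight","wedge"): print(find(p,l))
for m in bot.masks_of("wide_weight",p["pic"]):
    k=m["mask"]; (c,ax,a)=cv2.fitEllipse(max(cv2.findContours(k.astype(np.uint8),0,1)[0],key=len)); print(m["p"],k.sum(),c,ax,[onz(p,*c,z).round(1) for z in (11,22)])
E
```

```text
[ 514.34901183 -362.58670739  243.9894146 ] 2.0333 [[0.9, 0.43, 0.0], [0.43, -0.9, -0.0], [-0.0, 0.0, -1.0]]
[[  -0.       0.958    0.287   80.939]
 [   1.       0.       0.       0.291]
 [   0.       0.287   -0.958 -140.783]
 [   0.       0.       0.       1.   ]] 60.814148946922565 273.7199473132987 208.16432047683548
[(0.86, array([ 525., -385.,   22.]), array([297., 182.]))]
[(0.59, array([ 548., -191.,   35.]), array([119.,  75.]))]
0.72 1971 (292.527099609375, 184.97386169433594) (49.97817611694336, 52.65207290649414) [array([ 518.5, -383.8,   11. ]), array([ 520.5, -382.1,   22. ])]
```

View pics/w1.png

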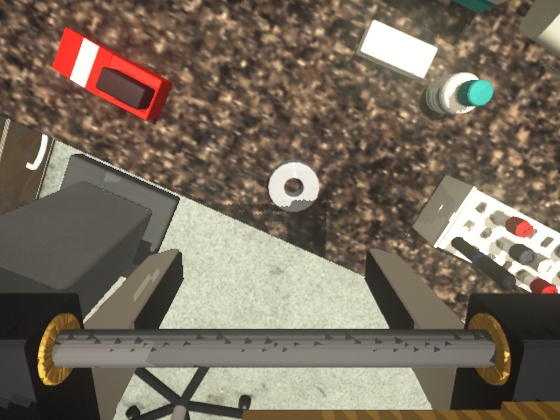

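The wrist view shows the steel ring at (294,186), the wedge at (110,75), and a teal-cap bottle well clear. I'll descend to take a closer look.

Request:
{"op": "play_rows", "data": {
  "commands": [
    {"gripper": 1,"tx": 0.002,"ty": -0.006,"tz": -0.03,"yaw": 0},
    {"gripper": 1,"tx": 0.002,"ty": -0.006,"tz": -0.035,"yaw": 0},
    {"gripper": 1,"tx": 0.002,"ty": -0.006,"tz": -0.035,"yaw": 0},
    {"gripper": 1,"tx": 0,"ty": -0.001,"tz": -0.025,"yaw": 0},
    {"gripper": 1,"tx": 0,"ty": 0,"tz": 0,"yaw": 0}
  ]
}}

```text
clock: 2.65
eef_pos: [508.7, -401.6, 118.1]
orientation: [3.058, 0.649, -0.002]
force: [-1.0, 1.1, 0.2]
gripper_width: 93.5
```

```bash
cat >> h.py <<'E'
def ring(p,l,zs=(22,),n=3):
    for m in bot.masks_of(l,p["pic"])[:n]:
        k=m["mask"]; c,ax,a=cv2.fitEllipse(cv2.convexHull(max(cv2.findContours(k.astype(np.uint8),0,1)[0],key=len)))
        print(l,m["p"],k.sum(),np.round(c,1),np.round(ax,1),[onz(p,*c,z)[:2].round(1) for z in zs], p["image"][k].mean(0).round())
E
python3 - <<'E'
from h import *
p=cap("wrist","w2.png"); s=p["st"]; print(s["eef_pos"],s["joint_pos"].round(2))
ring(p,"wide_weight",(11,16,22)); print(find(p,"wide_weight"))
E
```

```text
[ 508.68789787 -401.56008211  118.10160462] [ 0.58  0.65 -0.    1.89  0.02  0.59 -0.6 ]
wide_weight 0.82 4514 [254.2 195.7] [78.7 79.3] [array([ 518. , -384.1]), array([ 519.3, -383.7]), array([ 520.9, -383.3])] [221. 218. 210.]
[(0.71, array([ 549., -226.,   29.]), array([26., 53.])), (0.59, array([ 519., -385.,   23.]), array([256., 199.]))]
```

View pics/w2.png

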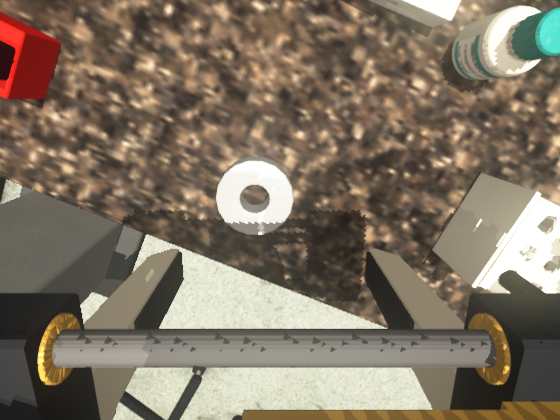

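The ring is centred at (520,-383). The two wrist heights agree when I assume its top is at z=22. The fingers are clear of it, so next I'll centre and descend.

Request:
{"op": "play_rows", "data": {
  "commands": [
    {"gripper": 1,"tx": 0.011,"ty": 0.018,"tz": -0.01,"yaw": 0},
    {"gripper": 1,"tx": 0,"ty": 0,"tz": -0.02,"yaw": 0},
    {"gripper": 1,"tx": 0,"ty": 0,"tz": -0.02,"yaw": 0},
    {"gripper": 1,"tx": 0,"ty": 0,"tz": 0,"yaw": 0}
  ]
}}

```text
clock: 3.13
eef_pos: [526.4, -388.0, 82.7]
orientation: [3.044, 0.642, 0.023]
force: [-0.5, 0.5, 0.1]
gripper_width: 92.9
```

Request:
{"op": "play_rows", "data": {
  "commands": [
    {"gripper": 1,"tx": -0.006,"ty": 0.005,"tz": -0.02,"yaw": 0},
    {"gripper": 1,"tx": 0,"ty": 0,"tz": -0.02,"yaw": 0},
    {"gripper": 1,"tx": 0,"ty": 0,"tz": 0,"yaw": 0}
  ]
}}

```text
clock: 3.38
eef_pos: [523.7, -385.9, 49.7]
orientation: [3.037, 0.639, 0.034]
force: [-0.4, -0.6, 0.5]
gripper_width: 93.0
```

Request:
{"op": "play_rows", "data": {
  "commands": [
    {"gripper": 1,"tx": -0.003,"ty": 0.002,"tz": -0.014,"yaw": 0},
    {"gripper": 1,"tx": 0,"ty": 0,"tz": -0.01,"yaw": 0},
    {"gripper": 1,"tx": 0,"ty": 0,"tz": 0,"yaw": 0}
  ]
}}

```text
clock: 3.63
eef_pos: [523.3, -386.6, 32.1]
orientation: [3.031, 0.637, 0.043]
force: [0.6, -0.6, 0.2]
gripper_width: 93.3
```

Request:
{"op": "play_rows", "data": {
  "commands": [
    {"gripper": 1,"tx": -0.002,"ty": 0.003,"tz": -0.005,"yaw": 0},
    {"gripper": 1,"tx": 0,"ty": 0,"tz": 0,"yaw": 0},
    {"gripper": 0.3,"tx": 0,"ty": 0,"tz": 0,"yaw": 0},
    {"gripper": 0.3,"tx": 0,"ty": 0,"tz": 0,"yaw": 0},
    {"gripper": 0.3,"tx": 0,"ty": 0,"tz": 0,"yaw": 0},
    {"gripper": 0.3,"tx": 0,"ty": 0,"tz": 0,"yaw": 0}
  ],
  "grip_force": 30
}}

```text
clock: 4.13
eef_pos: [523.6, -385.5, 32.3]
orientation: [3.027, 0.635, 0.05]
force: [1.0, -0.6, -0.1]
gripper_width: 70.7
```

```bash
python3 - <<'E'
from h import *
s=bot.state(); print(s); 
E
```

```text
{'clock': 4.1333, 'joint_pos': array([ 0.5360747 ,  0.76642533,  0.00702949,  1.95431286,  0.02520569,
        0.3643909 , -0.63976229]), 'qd': array([-0.00112259, -0.00547152,  0.00162917, -0.00434181, -0.0004832 ,
        0.00384788,  0.00058281]), 'joint_torque': array([ 8.56694733e-04, -7.59954572e+01,  2.08412133e+00, -1.30278906e+01,
       -1.82098898e-03, -2.67556636e-01, -4.78005139e-03]), 'eef_pos': array([ 523.55726613, -385.46325519,   32.32177765]), 'orientation': array([3.02675284, 0.63458482, 0.04958978]), 'force': array([ 0.9912915 , -0.61066229, -0.0560573 ]), 'ft_torque': array([ 0.01486545,  0.0554466 , -0.04238977]), 'gripper_width': 70.6952672127626}
```

Request:
{"op": "play_rows", "data": {
  "commands": [
    {"gripper": 0.75,"tx": -0.004,"ty": 0.003,"tz": -0.009,"yaw": 0},
    {"gripper": 0.3,"tx": 0,"ty": 0,"tz": -0.003,"yaw": 0},
    {"gripper": 0.3,"tx": 0,"ty": 0,"tz": 0,"yaw": 0},
    {"gripper": 0.3,"tx": 0,"ty": 0,"tz": 0,"yaw": 0},
    {"gripper": 0.3,"tx": 0,"ty": 0,"tz": 0,"yaw": 0},
    {"gripper": 0.3,"tx": 0,"ty": 0,"tz": 0,"yaw": 0}
  ],
  "grip_force": 30
}}

```text
clock: 4.63
eef_pos: [521.5, -381.9, 29.0]
orientation: [3.022, 0.634, 0.06]
force: [-0.1, 0.5, 6.2]
gripper_width: 52.8
```

Request:
{"op": "play_rows", "data": {
  "commands": [
    {"gripper": 0.3,"tx": 0,"ty": 0,"tz": 0.02,"yaw": 0},
    {"gripper": 0.3,"tx": 0,"ty": 0,"tz": 0.035,"yaw": 0},
    {"gripper": 0.3,"tx": 0,"ty": 0,"tz": 0.04,"yaw": 0},
    {"gripper": 0.3,"tx": 0,"ty": 0,"tz": 0.04,"yaw": 0},
    {"gripper": 0.3,"tx": 0,"ty": 0,"tz": 0.03,"yaw": 0},
    {"gripper": 0.3,"tx": 0,"ty": 0,"tz": 0,"yaw": 0}
  ]
}}

```text
clock: 5.13
eef_pos: [515.8, -378.5, 190.4]
orientation: [3.035, 0.637, 0.039]
force: [0.4, -0.1, -3.6]
gripper_width: 52.3
```

Request:
{"op": "play_rows", "data": {
  "commands": [
    {"gripper": 0.3,"tx": -0.004,"ty": 0.03,"tz": 0,"yaw": 0},
    {"gripper": 0.3,"tx": -0.004,"ty": 0.04,"tz": 0,"yaw": 0},
    {"gripper": 0.3,"tx": -0.004,"ty": 0.04,"tz": 0,"yaw": 0},
    {"gripper": 0.3,"tx": -0.004,"ty": 0.04,"tz": 0,"yaw": 0},
    {"gripper": 0.3,"tx": -0.004,"ty": 0.04,"tz": 0,"yaw": 0},
    {"gripper": 0.3,"tx": -0.004,"ty": 0.04,"tz": 0,"yaw": 0},
    {"gripper": 0.3,"tx": -0.004,"ty": 0.04,"tz": 0,"yaw": 0},
    {"gripper": 0.3,"tx": -0.004,"ty": 0.04,"tz": 0,"yaw": 0},
    {"gripper": 0.3,"tx": 0,"ty": 0.02,"tz": 0,"yaw": 0},
    {"gripper": 0.3,"tx": 0,"ty": 0,"tz": 0,"yaw": 0}
  ]
}}

```text
clock: 5.97
eef_pos: [472.0, -40.4, 178.7]
orientation: [3.038, 0.624, 0.017]
force: [0.2, 0.6, -5.0]
gripper_width: 52.4
```

```bash
python3 - <<'E'
from h import *
p=cap("wrist","w3.png"); s=p["st"]; print(s["eef_pos"],s["joint_pos"].round(2),R.from_rotvec(s["orientation"]).as_matrix().round(3).tolist(),s["gripper_width"],s["force"])
for l in ("rig","post_foot","beam_end","beam","wedge"): print(l,find(p,l))
E
```

```text
[471.95556416 -40.36765307 178.73683592] [-0.11  0.4   0.06  2.24  0.03  0.48 -1.24] [[0.919, 0.394, 0.019], [0.394, -0.918, -0.037], [0.002, 0.041, -0.999]] 52.42672450231539 [ 0.19503604  0.59065104 -4.9868423 ]
rig [(0.72, array([545.,  63.,  30.]), array([177.,  63.])), (0.38, array([477., -39., 173.]), array([275., 276.]))]
post_foot [(0.97, array([551.,  58.,  33.]), array([185.,  59.]))]
beam_end [(0.87, array([546.,  65.,  33.]), array([173.,  61.]))]
beam [(0.85, array([548.,  57.,  35.]), array([184.,  63.]))]
wedge [(0.6, array([ 541., -176.,   40.]), array([451., 191.]))]
```

View pics/w3.png

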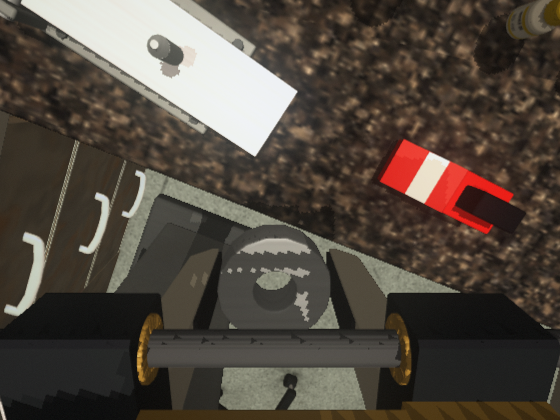

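The view shows the ring held at (275,275), the post top near (155,43) with its foot near (180,54), the beam's free-end corners at (297,93) and (257,157), and the wedge at (450,190).

```bash
cat > m.py <<'E'
from h import *
import pickle
p=cap("wrist"); 
c1,c2=onz(p,297,93,34),onz(p,257,157,34); print("corners",c1.round(1),c2.round(1),np.linalg.norm(c1-c2))
m=(c1+c2)/2; t=(c1-c2)/np.linalg.norm(c1-c2); ax=np.array([-t[1],t[0],0]); ax*=np.sign(ax[1])
print("end mid",m.round(1),"axis",ax.round(3),np.degrees(np.arctan2(ax[1],ax[0])),"post pred",(m+90*ax).round(1))
print("post foot px",onz(p,180,54,34).round(1),"top px",onz(p,155,43,86).round(1))
m0=(m+90*ax)
for z in (34,86): print(z,proj(p,[*m0[:2],z]).round(1))
# held ring top centre in tool coordinates
for q in ((274,291),(275,279)):
  for tz in (7,):
    C=np.array(p["tool_from_camera"]); d=C[:3,:3]@[(q[0]-p["cx"])/f(p),-(q[1]-p["cy"])/f(p),-1]; o=C[:3,3]; print("ring tool",(o+d*(tz-o[2])/d[2]).round(1))
# wedge mask
for l in ("wedge",):
  for mm in bot.masks_of(l,p["pic"])[:1]:
    r=cv2.minAreaRect(cv2.findNonZero(mm["mask"].astype(np.uint8))); print(l,mm["p"],[onz(p,*k,20)[:2].round(1) for k in cv2.boxPoints(r)])
E
python3 m.py
```

```text
corners [562.7 -35.6  34. ] [505.6 -25.6  34. ] 57.97768703497934
end mid [534.2 -30.6  34. ] axis [0.172 0.985 0.   ] 80.06716910608759 post pred [549.7  58.   34. ]
post foot px [554.4  54.9  34. ] top px [552.6  58.5  86. ]
34 [173.8  58.5]
86 [154.3  48.3]
ring tool [-3.4  0.3  7. ]
ring tool [2.8 0.8 7. ]
wedge 0.68 [array([ 524.4, -122. ]), array([ 565.1, -122. ]), array([ 560.4, -259.5]), array([ 516.5, -264.5])]
```

Request:
{"op": "play_rows", "data": {
  "commands": [
    {"gripper": 0.3,"tx": 0.02,"ty": 0.025,"tz": 0,"yaw": 0},
    {"gripper": 0.3,"tx": 0.02,"ty": 0.025,"tz": 0,"yaw": 0},
    {"gripper": 0.3,"tx": 0.02,"ty": 0.025,"tz": 0,"yaw": 0},
    {"gripper": 0.3,"tx": 0.018,"ty": 0.02,"tz": -0.005,"yaw": 0},
    {"gripper": 0.3,"tx": 0,"ty": 0,"tz": -0.015,"yaw": 0},
    {"gripper": 0.3,"tx": 0,"ty": 0,"tz": 0,"yaw": 0}
  ]
}}

```text
clock: 6.87
eef_pos: [554.3, 45.4, 160.2]
orientation: [3.042, 0.587, 0.022]
force: [-1.6, -0.5, -4.0]
gripper_width: 53.2
```

```bash
python3 - <<'E'
from h import *
p=cap("wrist","w4.png"); s=p["st"]; print(s["eef_pos"],s["joint_pos"].round(2),R.from_rotvec(s["orientation"]).as_matrix().round(3).tolist())
for l in ("rig","post_foot","beam_end"): print(l,find(p,l))
for z in (34,86): print(z,proj(p,[551,58,z]).round(1))
a=cap("top"); b=cap("side"); 
cv2.imwrite("pics/c4.png",np.vstack([cv2.imread("pics/w4.png")[:300], np.hstack([cv2.resize(q["image"][y-35:y+35,x-65:x+65,::-1],(280,150)) for q,x,y in ((a,247,225),(b,264,240))])]))
E
```

```text
[554.2657722   45.3770639  160.24854652] [-0.26  0.51  0.08  2.08  0.01  0.54 -1.4 ] [[0.928, 0.371, 0.022], [0.372, -0.927, -0.04], [0.006, 0.045, -0.999]]
rig [(0.63, array([561., 110.,  34.]), array([189., 172.]))]
post_foot [(0.7, array([563., 105.,  35.]), array([197., 173.]))]
beam_end [(0.57, array([562., 107.,  32.]), array([194., 173.]))]
34 [249.6 208.4]
86 [248.  231.4]
```

View pics/c4.png

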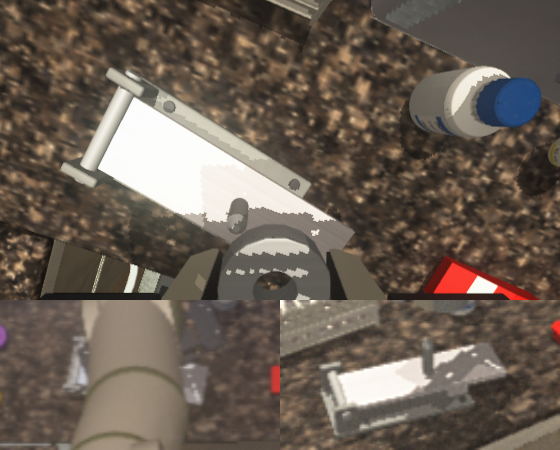

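The post shows at foot ≈(240,206) and top ≈(236,224). The hinge bar runs from (128,95) to (90,165), and the bottle is clear.

```bash
cat >> h.py <<'E'
def tool(p,u,v,tz):
    C=np.array(p["tool_from_camera"]); d=C[:3,:3]@[(u-p["cx"])/f(p),-(v-p["cy"])/f(p),-1]; o=C[:3,3]; return o+d*(tz-o[2])/d[2]
E
python3 - <<'E'
from h import *
p=cap("wrist","w4b.png")
print(onz(p,240,206,34).round(1),onz(p,236,224,86).round(1),onz(p,235.5,221,86).round(1))
# hinge mid (z~?), and free-end corners partly
print("hinge bar",onz(p,130,92,40).round(1),onz(p,92,165,40).round(1))
g=cv2.cvtColor(p["image"],cv2.COLOR_RGB2GRAY)[185:245,205:275]
cv2.imwrite("pics/c5.png",cv2.resize(g,(560,480),interpolation=cv2.INTER_CUBIC))
E
```

```text
[550.   64.4  34. ] [552.4  65.6  86. ] [554.2  66.6  86. ]
hinge bar [601.4 163.8  40. ] [542.4 175.6  40. ]
```

View pics/c5.png

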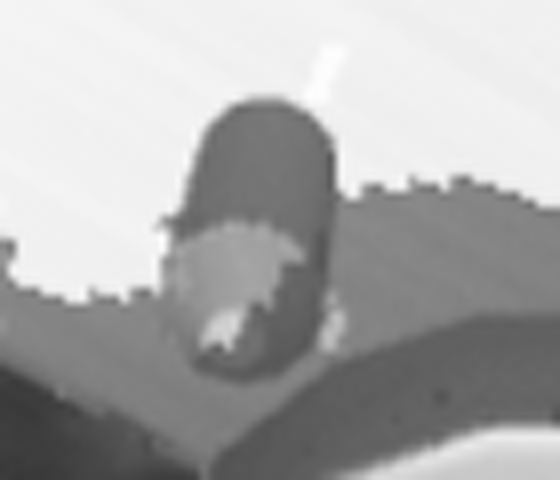

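```bash
python3 - <<'E'
from h import *
p=cap("wrist","w4b.png"); s=p["st"]; print(s["eef_pos"])
print(onz(p,238.1,206,34).round(1),onz(p,234.8,228.5,86).round(1))
w=p["image"]; g=cv2.cvtColor(w,cv2.COLOR_RGB2BGR)[200:300,180:370]
cv2.imwrite("pics/c6.png",cv2.resize(g,(760,400),interpolation=cv2.INTER_CUBIC))
E
```

```text
[554.45453163  44.45252874 162.92144236]
[549.5  66.   34. ] [549.4  65.5  86. ]
```

View pics/c6.png

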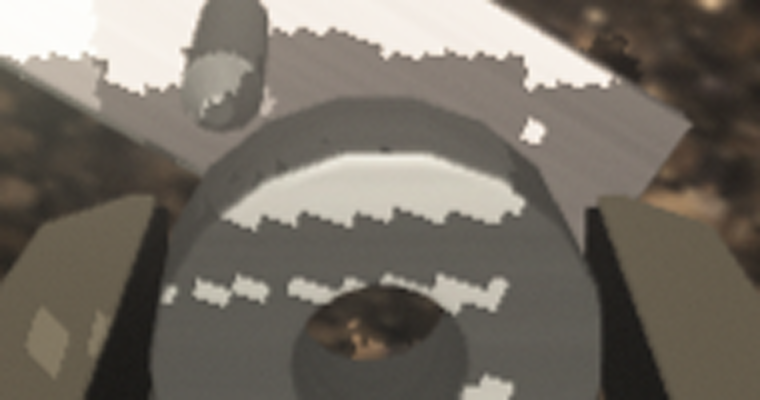

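The post is at (549.5,65.5), with foot and top agreeing. The ring hole sits about (-1,-2) from the TCP, so the TCP target is (550.5,67.5).

Request:
{"op": "play_rows", "data": {
  "commands": [
    {"gripper": 0.3,"tx": -0.002,"ty": 0.012,"tz": -0.01,"yaw": 0},
    {"gripper": 0.3,"tx": -0.002,"ty": 0.012,"tz": -0.015,"yaw": 0},
    {"gripper": 0.3,"tx": 0,"ty": 0,"tz": 0,"yaw": 0},
    {"gripper": 0.3,"tx": 0,"ty": 0,"tz": 0,"yaw": 0}
  ]
}}

```text
clock: 7.6
eef_pos: [550.2, 69.8, 137.6]
orientation: [3.044, 0.581, 0.031]
force: [-0.2, 0.1, -3.5]
gripper_width: 52.6
```

Request:
{"op": "play_rows", "data": {
  "commands": [
    {"gripper": 0.3,"tx": 0,"ty": -0.003,"tz": -0.012,"yaw": 0},
    {"gripper": 0.3,"tx": 0,"ty": 0,"tz": -0.012,"yaw": 0},
    {"gripper": 0.3,"tx": 0,"ty": 0,"tz": 0,"yaw": 0}
  ]
}}

```text
clock: 7.85
eef_pos: [550.5, 67.4, 113.9]
orientation: [3.043, 0.583, 0.033]
force: [0.2, -0.2, -3.8]
gripper_width: 52.7
```

Request:
{"op": "play_rows", "data": {
  "commands": [
    {"gripper": 0.3,"tx": 0,"ty": 0,"tz": -0.009,"yaw": 0},
    {"gripper": 0.3,"tx": 0,"ty": 0,"tz": -0.009,"yaw": 0},
    {"gripper": 0.3,"tx": 0,"ty": 0,"tz": 0,"yaw": 0}
  ]
}}

```text
clock: 8.1
eef_pos: [551.2, 67.0, 95.9]
orientation: [3.043, 0.582, 0.035]
force: [-0.1, -0.7, -3.7]
gripper_width: 52.3
```

There is no contact with the ring bottom 19 mm below the post top, so the ring is threaded. I'll continue down.

Request:
{"op": "play_rows", "data": {
  "commands": [
    {"gripper": 0.3,"tx": -0.001,"ty": 0,"tz": -0.011,"yaw": 0},
    {"gripper": 0.3,"tx": 0,"ty": 0,"tz": -0.011,"yaw": 0},
    {"gripper": 0.3,"tx": 0,"ty": 0,"tz": 0,"yaw": 0}
  ]
}}

```text
clock: 8.35
eef_pos: [551.0, 66.8, 73.4]
orientation: [3.043, 0.582, 0.038]
force: [0.4, -0.6, -3.4]
gripper_width: 52.8
```

Request:
{"op": "play_rows", "data": {
  "commands": [
    {"gripper": 0.3,"tx": -0.001,"ty": 0,"tz": -0.007,"yaw": 0},
    {"gripper": 0.3,"tx": 0,"ty": 0,"tz": -0.003,"yaw": 0},
    {"gripper": 0.3,"tx": 0,"ty": 0,"tz": 0,"yaw": 0}
  ]
}}

```text
clock: 8.6
eef_pos: [550.5, 66.9, 63.1]
orientation: [3.043, 0.581, 0.039]
force: [-1.8, 0.2, 3.7]
gripper_width: 52.8
```

Contact came at the expected height. Next I'll release and rise.

Request:
{"op": "play_rows", "data": {
  "commands": [
    {"gripper": 0.8,"tx": 0,"ty": 0,"tz": 0,"yaw": 0},
    {"gripper": 0.8,"tx": 0,"ty": 0,"tz": 0,"yaw": 0},
    {"gripper": 0.8,"tx": 0,"ty": 0,"tz": 0,"yaw": 0},
    {"gripper": 0.8,"tx": 0,"ty": 0,"tz": 0,"yaw": 0},
    {"gripper": 0.8,"tx": 0,"ty": 0,"tz": 0.01,"yaw": 0},
    {"gripper": 0.8,"tx": 0,"ty": 0,"tz": 0.03,"yaw": 0},
    {"gripper": 0.8,"tx": 0,"ty": 0,"tz": 0.04,"yaw": 0},
    {"gripper": 0.8,"tx": 0,"ty": 0,"tz": 0.04,"yaw": 0},
    {"gripper": 0.8,"tx": 0,"ty": 0,"tz": 0.02,"yaw": 0},
    {"gripper": 0.8,"tx": 0,"ty": 0,"tz": 0,"yaw": 0}
  ]
}}

```text
clock: 9.43
eef_pos: [550.0, 66.3, 212.7]
orientation: [3.043, 0.581, 0.039]
force: [0.7, -0.1, -0.2]
gripper_width: 74.6
```

```bash
python3 - <<'E'
from h import *
a=cap("side"); p=cap("wrist","w7.png")
s=p["st"]; print(s["eef_pos"],s["joint_pos"].round(2),R.from_rotvec(s["orientation"]).as_matrix().round(3).tolist())
print(find(p,"narrow_weight")); ring(p,"wide_weight",(56,))
cv2.imwrite("pics/c7.png",np.vstack([cv2.cvtColor(p["image"],cv2.COLOR_RGB2BGR)[:340],cv2.resize(a["image"][205:275,199:339,::-1],(560,260),interpolation=cv2.INTER_CUBIC)]))
E
```

```text
[549.74910438  66.25522543 211.43535752] [-0.31  0.43  0.09  2.05  0.01  0.64 -1.43] [[0.929, 0.367, 0.032], [0.369, -0.929, -0.038], [0.016, 0.047, -0.999]]
[(0.96, array([616., 296.,  21.]), array([31., 21.])), (0.71, array([528., 299.,  23.]), array([  5., 123.]))]
wide_weight 0.72 2633 [265.  203.1] [61.3 62.5] [array([549.2,  66.1])] [188. 183. 171.]
```

View pics/c7.png

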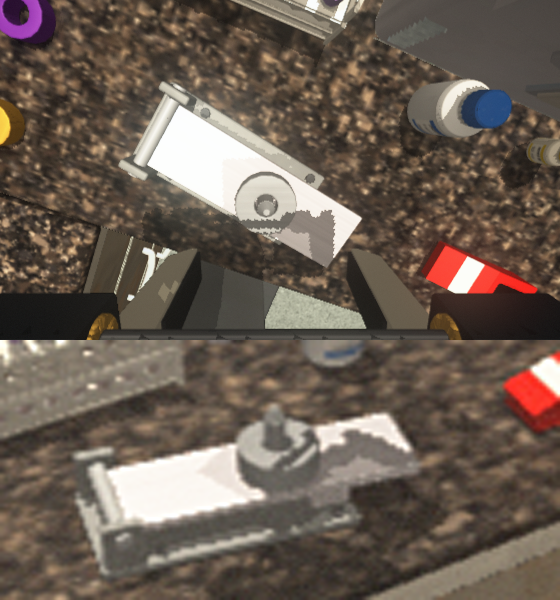

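Both views show the wide ring flat on the beam at (265,203), centre (549,66). The brass ring is at (5,123) and the purple decoy at (25,18). Next I go above the brass one.

Request:
{"op": "play_rows", "data": {
  "commands": [
    {"gripper": 0.85,"tx": -0.004,"ty": 0.03,"tz": 0,"yaw": 0},
    {"gripper": 0.85,"tx": -0.005,"ty": 0.037,"tz": 0,"yaw": 0},
    {"gripper": 0.85,"tx": -0.005,"ty": 0.037,"tz": 0,"yaw": 0},
    {"gripper": 0.85,"tx": -0.005,"ty": 0.037,"tz": 0,"yaw": 0},
    {"gripper": 0.85,"tx": -0.005,"ty": 0.037,"tz": -0.01,"yaw": 0},
    {"gripper": 0.85,"tx": -0.004,"ty": 0.037,"tz": -0.02,"yaw": 0},
    {"gripper": 0.85,"tx": -0.002,"ty": 0.02,"tz": -0.025,"yaw": 0},
    {"gripper": 0.85,"tx": 0,"ty": 0,"tz": -0.02,"yaw": 0},
    {"gripper": 0.85,"tx": 0,"ty": 0,"tz": 0,"yaw": 0}
  ]
}}

```text
clock: 10.38
eef_pos: [508.7, 305.5, 116.0]
orientation: [3.037, 0.572, -0.004]
force: [-0.5, -0.4, 0.1]
gripper_width: 79.1
```

```bash
cat > n.py <<'E'
from h import *
p=cap("wrist","w8.png"); s=p["st"]; print(s["eef_pos"],s["joint_pos"].round(2),R.from_rotvec(s["orientation"]).as_matrix().round(3).tolist())
ring(p,"narrow_weight",(11,22)); print(find(p,"narrow_weight"))
E
python3 n.py
```

```text
[508.65142603 305.54632154 115.99278604] [-0.72  0.62  0.09  2.   -0.01  0.55 -1.84] [[0.931, 0.364, 0.007], [0.364, -0.93, -0.051], [-0.012, 0.05, -0.999]]
narrow_weight 0.83 3338 [323.5  59.7] [67.7 74.2] [array([619.9, 309.1]), array([618.3, 310.5])] [212. 115. 221.]
narrow_weight 0.65 2698 [258.3 195.9] [61.  64.1] [array([520.8, 316.3]), array([523.6, 317.5])] [228. 198.  81.]
[(0.76, array([521., 318.,  25.]), array([256., 201.])), (0.59, array([623., 312.,  21.]), array([324.,  50.]))]
```

The brass-coloured mask (mean RGB 228,198,81) is centred at (523,317). The purple one is at (618,310).

Request:
{"op": "play_rows", "data": {
  "commands": [
    {"gripper": 0.85,"tx": 0.013,"ty": 0.012,"tz": -0.015,"yaw": 0},
    {"gripper": 0.85,"tx": 0,"ty": 0,"tz": -0.02,"yaw": 0},
    {"gripper": 0.85,"tx": 0,"ty": 0,"tz": -0.015,"yaw": 0},
    {"gripper": 0.85,"tx": 0,"ty": 0,"tz": 0,"yaw": 0}
  ]
}}

```text
clock: 10.87
eef_pos: [529.5, 312.5, 75.1]
orientation: [3.043, 0.555, 0.015]
force: [-0.7, -0.4, -0.3]
gripper_width: 79.2
```

Request:
{"op": "play_rows", "data": {
  "commands": [
    {"gripper": 0.85,"tx": -0.008,"ty": 0.007,"tz": -0.015,"yaw": 0},
    {"gripper": 0.85,"tx": -0.002,"ty": 0.001,"tz": -0.015,"yaw": 0},
    {"gripper": 0.85,"tx": 0,"ty": 0,"tz": 0,"yaw": 0}
  ]
}}

```text
clock: 11.12
eef_pos: [523.2, 317.2, 49.4]
orientation: [3.045, 0.544, 0.023]
force: [0.2, -1.3, 0.7]
gripper_width: 79.0
```

Request:
{"op": "play_rows", "data": {
  "commands": [
    {"gripper": 0.85,"tx": -0.001,"ty": 0.001,"tz": -0.013,"yaw": 0},
    {"gripper": 0.7,"tx": -0.001,"ty": 0.001,"tz": -0.011,"yaw": 0},
    {"gripper": 0.7,"tx": 0,"ty": 0,"tz": -0.002,"yaw": 0}
  ]
}}

```text
clock: 11.37
eef_pos: [523.6, 320.4, 27.0]
orientation: [3.05, 0.541, 0.033]
force: [-7.3, 8.1, 15.1]
gripper_width: 69.9
```

Request:
{"op": "play_rows", "data": {
  "commands": [
    {"gripper": 0.7,"tx": 0,"ty": -0.001,"tz": 0.006,"yaw": 0},
    {"gripper": 0.2,"tx": 0,"ty": 0,"tz": 0,"yaw": 0},
    {"gripper": 0.2,"tx": 0,"ty": 0,"tz": 0,"yaw": 0},
    {"gripper": 0.2,"tx": 0,"ty": 0,"tz": 0,"yaw": 0},
    {"gripper": 0.2,"tx": 0,"ty": 0,"tz": 0,"yaw": 0},
    {"gripper": 0.2,"tx": 0,"ty": 0,"tz": 0,"yaw": 0},
    {"gripper": 0.2,"tx": 0,"ty": 0,"tz": 0,"yaw": 0}
  ]
}}

```text
clock: 11.95
eef_pos: [524.7, 318.9, 34.3]
orientation: [3.051, 0.539, 0.035]
force: [-0.8, 0.8, 0.0]
gripper_width: 40.9
```

Request:
{"op": "play_rows", "data": {
  "commands": [
    {"gripper": 0.2,"tx": 0,"ty": 0,"tz": 0.015,"yaw": 0},
    {"gripper": 0.2,"tx": 0,"ty": 0,"tz": 0.035,"yaw": 0},
    {"gripper": 0.2,"tx": 0,"ty": 0,"tz": 0.04,"yaw": 0},
    {"gripper": 0.2,"tx": 0,"ty": 0,"tz": 0.04,"yaw": 0},
    {"gripper": 0.2,"tx": 0,"ty": 0,"tz": 0.02,"yaw": 0},
    {"gripper": 0.2,"tx": 0,"ty": 0,"tz": 0,"yaw": 0}
  ]
}}

```text
clock: 12.45
eef_pos: [521.8, 316.0, 186.2]
orientation: [3.046, 0.538, 0.022]
force: [0.4, -0.2, -0.6]
gripper_width: 40.6
```

Request:
{"op": "play_rows", "data": {
  "commands": [
    {"gripper": 0.2,"tx": 0.003,"ty": -0.03,"tz": 0,"yaw": 0},
    {"gripper": 0.2,"tx": 0.004,"ty": -0.037,"tz": 0,"yaw": 0},
    {"gripper": 0.2,"tx": 0.004,"ty": -0.037,"tz": 0,"yaw": 0},
    {"gripper": 0.2,"tx": 0.004,"ty": -0.037,"tz": 0,"yaw": 0},
    {"gripper": 0.2,"tx": 0.004,"ty": -0.037,"tz": 0,"yaw": 0},
    {"gripper": 0.2,"tx": 0.003,"ty": -0.037,"tz": 0,"yaw": 0},
    {"gripper": 0.2,"tx": 0.002,"ty": -0.025,"tz": 0,"yaw": 0},
    {"gripper": 0.2,"tx": 0,"ty": 0,"tz": 0,"yaw": 0}
  ]
}}

```text
clock: 13.12
eef_pos: [541.1, 69.1, 181.0]
orientation: [3.046, 0.55, 0.016]
force: [-0.5, 0.1, -1.4]
gripper_width: 40.8
```

```bash
python3 - <<'E'
from h import *
p=cap("wrist","w9.png"); s=p["st"]; print(s["eef_pos"],R.from_rotvec(s["orientation"]).as_matrix().round(3).tolist())
for z in (56,86): print(z,proj(p,[549.3,66,z]).round(1))
g=cv2.cvtColor(p["image"],cv2.COLOR_RGB2BGR)[140:340,150:410]
cv2.imwrite("pics/c9.png",cv2.resize(g,(780,600),interpolation=cv2.INTER_CUBIC))
E
```

```text
[541.09996363  69.12845425 180.95897986] [[0.937, 0.349, 0.019], [0.35, -0.936, -0.044], [0.002, 0.047, -0.999]]
56 [273.4 201.9]
86 [275.4 213.6]
```

View pics/c9.png

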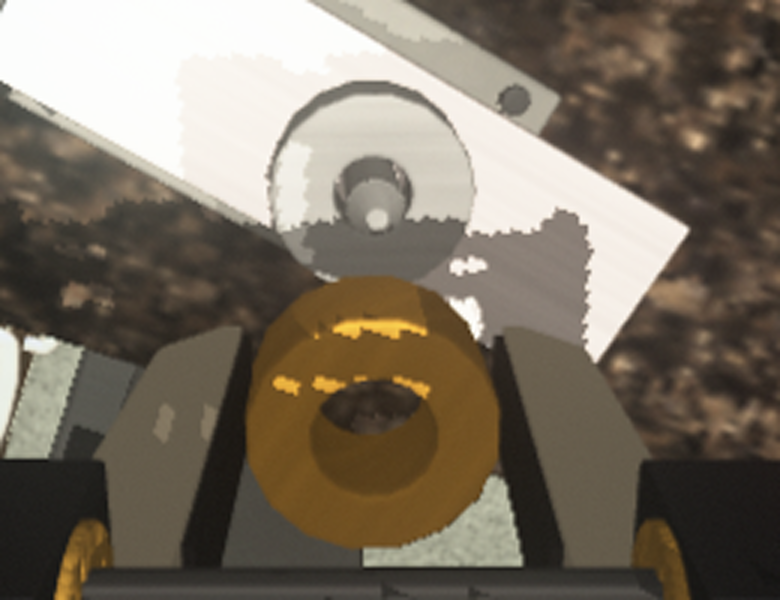

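The brass ring is held, with its hole at crop (374,437), i.e. pixel (274.7,285.7). The post top is at (275.7,212.3), within about 1 px of the prediction.

```bash
python3 - <<'E'
from h import *
p=cap("wrist"); s=p["st"]; M=R.from_rotvec(s["orientation"]).as_matrix()
r=tool(p,274.7,285.7,12); print(r, M@r, M@(r+[0,0,22]), s["eef_pos"], onz(p,275.7,212.3,86))
print("corners", onz(p,379.5,216.5,34),onz(p,349.5,260.5,34))
E
```

```text
[-3.38926562  0.59684249 12.        ] [ -2.74665753  -2.26055103 -11.9661658 ] [ -2.34690937  -3.20130585 -33.9424071 ] [540.93541875  71.16851571 180.75947059] [550.0693503   68.30847528  86.        ]
corners [562.40869973 -25.12174758  34.        ] [516.09996656 -17.34377877  34.        ]
```

Request:
{"op": "play_rows", "data": {
  "commands": [
    {"gripper": 0.2,"tx": 0.01,"ty": -0.001,"tz": -0.015,"yaw": 0},
    {"gripper": 0.2,"tx": 0,"ty": 0,"tz": -0.02,"yaw": 0},
    {"gripper": 0.2,"tx": 0,"ty": 0,"tz": -0.005,"yaw": 0},
    {"gripper": 0.2,"tx": 0,"ty": 0,"tz": 0,"yaw": 0}
  ]
}}

```text
clock: 13.55
eef_pos: [551.2, 78.4, 138.2]
orientation: [3.048, 0.565, 0.017]
force: [-0.4, -0.1, -1.9]
gripper_width: 40.6
```

Request:
{"op": "play_rows", "data": {
  "commands": [
    {"gripper": 0.2,"tx": 0.001,"ty": -0.009,"tz": -0.008,"yaw": 0},
    {"gripper": 0.2,"tx": 0,"ty": 0,"tz": 0,"yaw": 0},
    {"gripper": 0.2,"tx": 0,"ty": 0,"tz": 0,"yaw": 0}
  ]
}}

```text
clock: 13.8
eef_pos: [551.9, 71.6, 129.6]
orientation: [3.048, 0.573, 0.016]
force: [0.2, -0.1, -2.8]
gripper_width: 40.6
```

Request:
{"op": "play_rows", "data": {
  "commands": [
    {"gripper": 0.2,"tx": 0,"ty": -0.002,"tz": -0.01,"yaw": 0},
    {"gripper": 0.2,"tx": 0,"ty": -0.001,"tz": -0.008,"yaw": 0},
    {"gripper": 0.2,"tx": 0,"ty": 0,"tz": 0,"yaw": 0}
  ]
}}

```text
clock: 14.05
eef_pos: [552.5, 68.6, 111.5]
orientation: [3.048, 0.573, 0.02]
force: [-0.3, -0.5, -1.6]
gripper_width: 40.5
```

Request:
{"op": "play_rows", "data": {
  "commands": [
    {"gripper": 0.2,"tx": 0,"ty": 0,"tz": -0.009,"yaw": 0},
    {"gripper": 0.2,"tx": 0,"ty": 0,"tz": -0.007,"yaw": 0},
    {"gripper": 0.2,"tx": 0,"ty": 0,"tz": 0,"yaw": 0}
  ]
}}

```text
clock: 14.3
eef_pos: [552.6, 68.5, 93.9]
orientation: [3.048, 0.572, 0.021]
force: [-0.3, -0.6, -0.8]
gripper_width: 40.7
```

Request:
{"op": "play_rows", "data": {
  "commands": [
    {"gripper": 0.2,"tx": 0,"ty": 0,"tz": -0.005,"yaw": 0},
    {"gripper": 0.2,"tx": 0,"ty": 0,"tz": -0.003,"yaw": 0},
    {"gripper": 0.2,"tx": 0,"ty": 0,"tz": 0,"yaw": 0}
  ]
}}

```text
clock: 14.55
eef_pos: [554.0, 69.0, 88.1]
orientation: [3.048, 0.573, 0.026]
force: [-0.0, -0.5, -0.9]
gripper_width: 40.5
```

Request:
{"op": "play_rows", "data": {
  "commands": [
    {"gripper": 0.2,"tx": -0.001,"ty": 0,"tz": -0.004,"yaw": 0},
    {"gripper": 0.2,"tx": 0,"ty": 0,"tz": -0.002,"yaw": 0}
  ]
}}

```text
clock: 14.72
eef_pos: [555.0, 69.2, 86.0]
orientation: [3.048, 0.572, 0.035]
force: [-9.6, -0.5, 28.1]
gripper_width: 40.9
```

Contact. I'll release and rise.

Request:
{"op": "play_rows", "data": {
  "commands": [
    {"gripper": 0.2,"tx": 0,"ty": 0,"tz": 0.002,"yaw": 0},
    {"gripper": 0.75,"tx": 0,"ty": 0,"tz": 0,"yaw": 0},
    {"gripper": 0.75,"tx": 0,"ty": 0,"tz": 0,"yaw": 0},
    {"gripper": 0.75,"tx": 0,"ty": 0,"tz": 0,"yaw": 0},
    {"gripper": 0.75,"tx": 0,"ty": 0,"tz": 0,"yaw": 0},
    {"gripper": 0.75,"tx": 0,"ty": 0,"tz": 0.015,"yaw": 0},
    {"gripper": 0.75,"tx": 0,"ty": 0,"tz": 0.035,"yaw": 0},
    {"gripper": 0.75,"tx": 0,"ty": 0,"tz": 0.04,"yaw": 0},
    {"gripper": 0.75,"tx": 0,"ty": 0,"tz": 0.035,"yaw": 0},
    {"gripper": 0.75,"tx": 0,"ty": 0,"tz": 0,"yaw": 0}
  ]
}}

```text
clock: 15.55
eef_pos: [553.6, 69.1, 214.3]
orientation: [3.048, 0.573, 0.026]
force: [0.5, -0.1, 0.2]
gripper_width: 70.0
```

```bash
python3 - <<'E'
from h import *
a=cap("side"); p=cap("wrist","w10.png")
s=p["st"]; print(s["eef_pos"],s["joint_pos"].round(2),R.from_rotvec(s["orientation"]).as_matrix().round(3).tolist())
ring(p,"narrow_weight",(78,)); ring(p,"wide_weight",(56,))
for z in (78,86): print(proj(p,[549.5,66,z]).round(1))
cv2.imwrite("pics/c10.png",np.vstack([cv2.cvtColor(p["image"],cv2.COLOR_RGB2BGR)[:340],cv2.resize(a["image"][205:275,199:339,::-1],(560,260),interpolation=cv2.INTER_CUBIC)]))
E
```

```text
[552.76553098  69.14460433 212.02018659] [-0.31  0.43  0.08  2.03  0.01  0.66 -1.44] [[0.931, 0.363, 0.022], [0.364, -0.931, -0.037], [0.007, 0.042, -0.999]]
narrow_weight 0.89 2258 [26.3 19.5] [52.  67.3] [array([619.5, 268.9])] [107.  45. 120.]
narrow_weight 0.61 1933 [268.  208.3] [51.5 54.5] [array([552.7,  67.9])] [189. 150.  76.]
wide_weight 0.95 797 [268.  204.9] [61.  62.9] [array([549.8,  66.2])] [173. 165. 150.]
[268.7 212.7]
[269.  215.7]
```

View pics/c10.png

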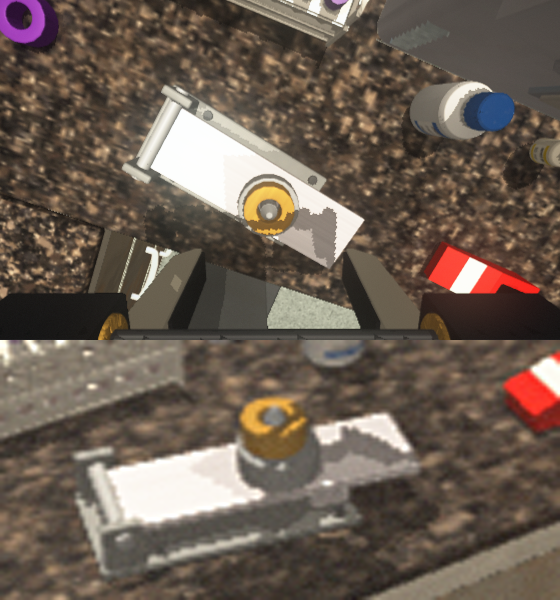

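The brass ring is seated on the steel one and the decoy at (25,18) is untouched. Next I turn the tool by about +68° and move over the wedge grip.

Request:
{"op": "play_rows", "data": {
  "commands": [
    {"gripper": 0.75,"tx": -0.001,"ty": -0.026,"tz": 0,"yaw": 7},
    {"gripper": 0.75,"tx": -0.001,"ty": -0.03,"tz": 0,"yaw": 7},
    {"gripper": 0.75,"tx": -0.001,"ty": -0.03,"tz": 0,"yaw": 7},
    {"gripper": 0.75,"tx": -0.001,"ty": -0.03,"tz": 0,"yaw": 7},
    {"gripper": 0.75,"tx": -0.001,"ty": -0.03,"tz": 0,"yaw": 7},
    {"gripper": 0.75,"tx": -0.001,"ty": -0.03,"tz": 0,"yaw": 7},
    {"gripper": 0.75,"tx": -0.001,"ty": -0.03,"tz": 0,"yaw": 7},
    {"gripper": 0.75,"tx": -0.001,"ty": -0.03,"tz": 0,"yaw": 7},
    {"gripper": 0.75,"tx": -0.001,"ty": -0.03,"tz": 0,"yaw": 7},
    {"gripper": 0.75,"tx": 0,"ty": -0.02,"tz": 0,"yaw": 5}
  ]
}}

```text
clock: 16.58
eef_pos: [532.4, -218.5, 188.0]
orientation: [2.188, 2.236, 0.011]
force: [0.3, -0.3, 0.4]
gripper_width: 69.6
```

```bash
python3 - <<'E'
from h import *
p=cap("wrist","w11.png"); s=p["st"]; print(s["eef_pos"],s["joint_pos"].round(2),R.from_rotvec(s["orientation"]).as_matrix().round(3).tolist())
for l in ("wedge","beam_end"): print(find(p,l))
cv2.imwrite("pics/c11.png",cv2.resize(cv2.cvtColor(p["image"],cv2.COLOR_RGB2BGR),(800,600),interpolation=cv2.INTER_CUBIC))
E
```

```text
[ 532.41032067 -218.47639347  187.99302969] [ 0.5   0.5  -0.3   2.    0.24  0.66  0.07] [[-0.022, 1.0, 0.015], [1.0, 0.022, -0.004], [-0.004, 0.014, -1.0]]
[(0.71, array([ 544., -176.,   41.]), array([286., 150.]))]
[]
```

View pics/c11.png

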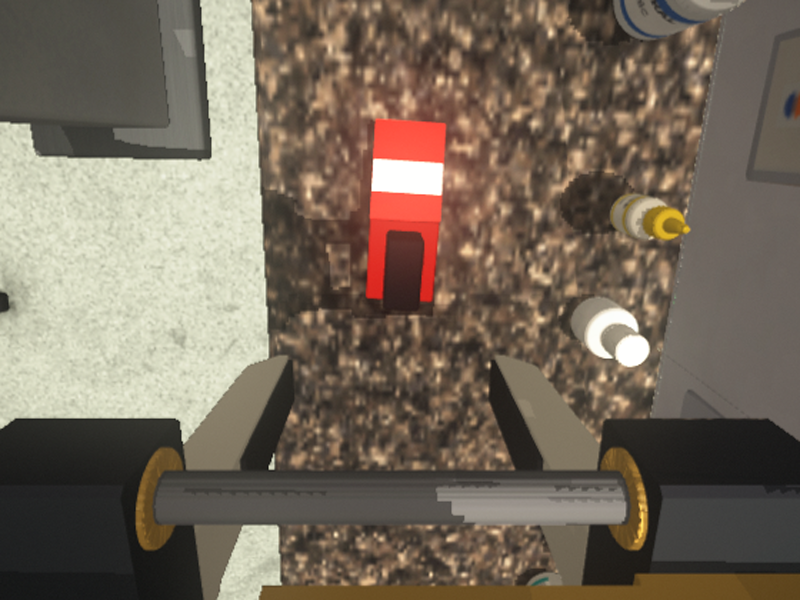

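The wedge is centred, with its nose up at about (409,121), the band at rows 159-193, and the rib at x 385-423, rows 232-311 (800 px scale). The tool is aligned and all bystanders are clear.

```bash
python3 - <<'E'
from h import *
p=cap("wrist")
def q(u,v,z): return onz(p,u*.7,v*.7,z)[:2].round(1)
print("nose",q(375,121,20),q(445,123,20)); print("band",q(373,159,27.3),q(444,163,27.3),q(372,192,33),q(443,195,33))
print("rib back top",q(385,311,64),q(421,311,64)); print("top flat front edge",q(370,219,38),q(439,221,38)); print("back",q(367,298,38))
w=cv2.imread("pics/w10.png")
E
python3 - <<'E'
import sys; sys.path.insert(0,'.')
from h import *
# pose of w10 view for the rig
C=cap("wrist"); st={"eef_pos":np.array([552.77,69.14,212.0]),"orientation":np.array([3.048,.573,.026])}; C["st"]=st
q=lambda u,v,z: onz(C,u,v,z)[:2].round(1)
a,b=q(365,219,34),q(330,268,34); print("end",a,b,np.linalg.norm(a-b),(a+b)/2)
c,d=q(193,122,34),q(150,178,34); print("far edge",c,d, "long edges deg",[np.degrees(np.arctan2(*(v)[::-1])) for v in (c-a,d-b)])
print("post",q(269,213.5,86))
E
```

```text
nose [ 525.6 -125.1] [ 565.6 -125.7]
band [ 524.6 -145.9] [ 565.2 -147.6] [ 524.2 -163.8] [ 564.7 -165. ]
rib back top [ 532.1 -224.7] [ 551.7 -224.5]
top flat front edge [ 523.2 -178.4] [ 562.4 -179.1]
back [ 521.5 -225.2]
end [563.6 -28.7] [505.5 -17.8] 59.11361941211182 [534.55 -23.25]
far edge [590.7 149.5] [530.4 170.3] long edges deg [np.float64(81.35292347298422), np.float64(82.45923416391594)]
post [551.   65.7]
```

Wedge origin is about (543,-205) with heading 88°. The beam end is at (534.5,-23) and the rig axis at about 80.5°.

The goal puts the nose 30 mm past the edge, which means the wedge origin goes to (526.5,-72).

Request:
{"op": "play_rows", "data": {
  "commands": [
    {"gripper": 0.75,"tx": 0.005,"ty": 0.006,"tz": -0.02,"yaw": -2},
    {"gripper": 0.75,"tx": 0.005,"ty": 0.007,"tz": -0.03,"yaw": -1},
    {"gripper": 0.75,"tx": 0,"ty": 0,"tz": -0.03,"yaw": 0},
    {"gripper": 0.75,"tx": 0,"ty": 0,"tz": 0,"yaw": 0}
  ]
}}

```text
clock: 17.17
eef_pos: [545.7, -194.6, 107.0]
orientation: [2.25, 2.17, 0.019]
force: [-1.7, -0.4, -0.6]
gripper_width: 69.6
```

Request:
{"op": "play_rows", "data": {
  "commands": [
    {"gripper": 0.75,"tx": -0.003,"ty": -0.008,"tz": -0.015,"yaw": 0},
    {"gripper": 0.75,"tx": 0,"ty": -0.002,"tz": -0.012,"yaw": 0},
    {"gripper": 0.75,"tx": 0,"ty": 0,"tz": 0,"yaw": 0}
  ]
}}

```text
clock: 17.42
eef_pos: [543.8, -199.1, 79.6]
orientation: [2.245, 2.179, 0.019]
force: [-0.3, -0.0, -0.2]
gripper_width: 69.5
```

Request:
{"op": "play_rows", "data": {
  "commands": [
    {"gripper": 0.75,"tx": -0.001,"ty": -0.006,"tz": -0.009,"yaw": 0},
    {"gripper": 0.2,"tx": 0,"ty": 0,"tz": -0.003,"yaw": 0},
    {"gripper": 0.1,"tx": 0,"ty": 0,"tz": 0,"yaw": 0},
    {"gripper": 0.1,"tx": 0,"ty": 0,"tz": 0,"yaw": 0},
    {"gripper": 0.1,"tx": 0,"ty": 0,"tz": 0,"yaw": 0},
    {"gripper": 0.1,"tx": 0,"ty": 0,"tz": 0,"yaw": 0},
    {"gripper": 0.1,"tx": 0,"ty": 0,"tz": 0,"yaw": 0},
    {"gripper": 0.1,"tx": 0,"ty": 0,"tz": 0,"yaw": 0},
    {"gripper": 0.1,"tx": 0,"ty": 0,"tz": 0,"yaw": 0},
    {"gripper": 0.1,"tx": 0,"ty": 0,"tz": 0,"yaw": 0}
  ],
  "grip_force": 50
}}

```text
clock: 18.25
eef_pos: [544.8, -204.8, 71.5]
orientation: [2.242, 2.176, 0.023]
force: [0.8, 0.3, -1.6]
gripper_width: 19.8
```

The rib is gripped (19.8 mm). I'll slide and yaw it to the pre-position, aligned with the beam.

Request:
{"op": "play_rows", "data": {
  "commands": [
    {"gripper": 0.1,"tx": -0.004,"ty": 0.012,"tz": 0,"yaw": -1.5},
    {"gripper": 0.1,"tx": -0.005,"ty": 0.015,"tz": 0,"yaw": -1.5},
    {"gripper": 0.1,"tx": -0.005,"ty": 0.015,"tz": 0,"yaw": -1.5},
    {"gripper": 0.1,"tx": -0.005,"ty": 0.015,"tz": 0,"yaw": -1.5},
    {"gripper": 0.1,"tx": -0.003,"ty": 0.01,"tz": 0,"yaw": -1.5},
    {"gripper": 0.1,"tx": 0,"ty": 0,"tz": 0,"yaw": 0}
  ]
}}

```text
clock: 18.75
eef_pos: [522.2, -137.4, 71.3]
orientation: [2.388, 2.011, 0.022]
force: [-0.0, 0.3, -1.1]
gripper_width: 19.7
```

```bash
cat > st.py <<'E'
from h import *
s=bot.state(); M=R.from_rotvec(s["orientation"]).as_matrix(); print(s["clock"],s["eef_pos"].round(1),"head",np.degrees(np.arctan2(M[1,0],M[0,0])).round(1),"z",M[:,2].round(3),s["force"].round(1),s["ft_torque"].round(2))
x,y=s["eef_pos"][:2]; a=np.radians(80.5); d=np.array([x-534.7,y+23.1]); print("along",d@[np.cos(a),np.sin(a)],"side(+=left)",d@[-np.sin(a),np.cos(a)])
E
python3 st.py
```

```text
18.75 [ 522.2 -137.4   71.3] head 80.2 z [ 0.023 -0.006 -1.   ] [-0.   0.3 -1.1] [ 0.07  0.04 -0.06]
along -114.81278090017211 side(+=left) -6.519118783852746
```

Request:
{"op": "play_rows", "data": {
  "commands": [
    {"gripper": 0.1,"tx": -0.002,"ty": 0.009,"tz": -0.002,"yaw": 0},
    {"gripper": 0.1,"tx": -0.002,"ty": 0.009,"tz": -0.002,"yaw": 0},
    {"gripper": 0.1,"tx": 0,"ty": 0,"tz": 0,"yaw": 0},
    {"gripper": 0.1,"tx": 0,"ty": 0,"tz": 0,"yaw": 0}
  ]
}}

```text
clock: 19.08
eef_pos: [523.3, -129.4, 72.5]
orientation: [2.38, 1.994, 0.024]
force: [0.3, -0.5, -2.1]
gripper_width: 19.6
```

```bash
python3 st.py; python3 - <<'E'
from h import *
p=cap("wrist","w12.png"); a=cap("side")
cv2.imwrite("pics/c12.png",np.vstack([cv2.cvtColor(p["image"],cv2.COLOR_RGB2BGR)[:330],cv2.resize(a["image"][200:267,215:355,::-1],(560,268),interpolation=cv2.INTER_CUBIC)]))
E
```

```text
19.0833 [ 523.3 -129.4   72.5] head 79.9 z [ 0.035 -0.018 -0.999] [ 0.3 -0.5 -2.1] [-0.02 -0.01 -0.  ]
along -106.71011271297729 side(+=left) -6.317324644881457
```

View pics/c12.png

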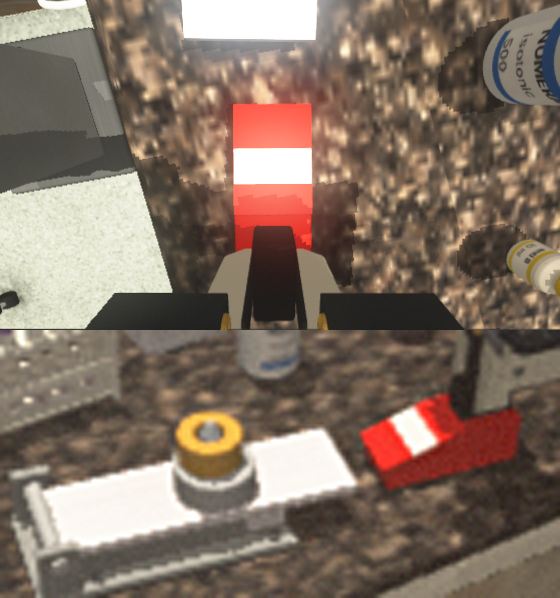

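The wrist view shows the beam end at row ~39 (cols 182-316), parallel to the wedge nose at row 104 (cols 233-312). The side view agrees, and the wedge sits about 1 mm up in the grip.

```bash
python3 - <<'E'
from h import *
p=cap("wrist"); q=lambda u,v,z: onz(p,u,v,z)[:2]
a,b=q(182,37,34),q(316,40,34); n1,n2=q(233,104,20),q(312,104,20)
print(a,b,n1,n2,np.linalg.norm(a-b)); t=(b-a)/np.linalg.norm(b-a); ax=np.array([-t[1],t[0]]); print("axis",np.degrees(np.arctan2(ax[1],ax[0])),"wedge",np.degrees(np.arctan2(*(n2-n1)[::-1]))+90)
d=(a+b)/2-(n1+n2)/2; print("nose->end along",d@ax,"side right+",d@t)
E
```

```text
[503.36923636 -16.07123434] [562.83865036 -27.59288892] [518.79584216 -48.46975797] [558.88192618 -55.6280611 ] 60.57524020433579
axis 79.03530882198591 wedge 79.87522607298011
nose->end along 28.57441794917413 side right+ -11.377613214645384
```

Request:
{"op": "play_rows", "data": {
  "commands": [
    {"gripper": 0.1,"tx": -0.006,"ty": 0.004,"tz": -0.003,"yaw": 0},
    {"gripper": 0.1,"tx": -0.005,"ty": 0.006,"tz": -0.003,"yaw": 0},
    {"gripper": 0.1,"tx": -0.002,"ty": 0.006,"tz": -0.002,"yaw": 0},
    {"gripper": 0.1,"tx": 0,"ty": 0.006,"tz": -0.002,"yaw": 0}
  ]
}}

```text
clock: 19.57
eef_pos: [521.5, -124.0, 71.3]
orientation: [2.374, 1.954, 0.039]
force: [-4.5, -13.5, 26.7]
gripper_width: 19.7
```

```bash
python3 st.py
```

```text
19.5667 [ 521.5 -124.    71.3] head 78.9 z [ 0.062 -0.035 -0.997] [ -4.5 -13.5  26.7] [-2.72  1.29 -0.12]
along -101.68836356623889 side(+=left) -3.6432192561275323
```

Pressing down tilts the tool, so I'll relieve it.

Request:
{"op": "play_rows", "data": {
  "commands": [
    {"gripper": 0.1,"tx": 0,"ty": 0,"tz": 0.002,"yaw": 0},
    {"gripper": 0.1,"tx": 0,"ty": 0,"tz": 0.001,"yaw": 0}
  ]
}}

```text
clock: 19.73
eef_pos: [521.3, -125.2, 75.0]
orientation: [2.374, 1.951, 0.039]
force: [0.0, 0.4, -1.3]
gripper_width: 19.8
```

```bash
python3 st.py
```

```text
19.7333 [ 521.3 -125.2   75. ] head 78.8 z [ 0.063 -0.037 -0.997] [ 0.   0.4 -1.3] [ 0.01  0.06 -0.02]
along -102.92350833857162 side(+=left) -3.623132703500407
```

Request:
{"op": "play_rows", "data": {
  "commands": [
    {"gripper": 0.1,"tx": 0,"ty": 0,"tz": -0.002,"yaw": 0},
    {"gripper": 0.7,"tx": 0,"ty": 0,"tz": 0,"yaw": 0},
    {"gripper": 0.7,"tx": 0,"ty": 0,"tz": 0,"yaw": 0},
    {"gripper": 0.7,"tx": 0,"ty": 0,"tz": 0,"yaw": 0},
    {"gripper": 0.7,"tx": 0,"ty": 0,"tz": 0.02,"yaw": 0},
    {"gripper": 0.7,"tx": 0,"ty": 0,"tz": 0.04,"yaw": 0},
    {"gripper": 0.7,"tx": 0,"ty": 0,"tz": 0.04,"yaw": 0},
    {"gripper": 0.7,"tx": 0,"ty": 0,"tz": 0.04,"yaw": 0},
    {"gripper": 0.7,"tx": 0,"ty": 0,"tz": 0.04,"yaw": 0}
  ]
}}

```text
clock: 20.48
eef_pos: [514.8, -120.9, 247.8]
orientation: [2.383, 1.972, 0.019]
force: [0.7, -0.8, -0.4]
gripper_width: 64.5
```

```bash
python3 st.py
```

```text
20.4833 [ 514.8 -120.9  247.8] head 79.2 z [ 0.041 -0.03  -0.999] [ 0.7 -0.8 -0.4] [ 0.01 -0.04  0.03]
along -99.77253642592818 side(+=left) 3.467852613433679
```

Request:
{"op": "play_rows", "data": {
  "commands": [
    {"gripper": 0.7,"tx": -0.03,"ty": 0.007,"tz": 0,"yaw": 0},
    {"gripper": 0.7,"tx": -0.03,"ty": 0.007,"tz": 0,"yaw": 0},
    {"gripper": 0.7,"tx": 0,"ty": 0,"tz": 0,"yaw": 0},
    {"gripper": 0.7,"tx": 0,"ty": 0,"tz": 0,"yaw": 0}
  ]
}}

```text
clock: 20.82
eef_pos: [457.5, -106.4, 257.1]
orientation: [2.374, 1.964, 0.037]
force: [-0.5, -0.7, 0.2]
gripper_width: 65.0
```

```bash
python3 st.py
```

```text
20.8167 [ 457.5 -106.4  257.1] head 79.2 z [ 0.057 -0.031 -0.998] [-0.5 -0.7  0.2] [-0.   -0.02  0.01]
along -94.93017457536823 side(+=left) 62.34859265557767
```

Request:
{"op": "play_rows", "data": {
  "commands": [
    {"gripper": 0.7,"tx": 0.03,"ty": -0.007,"tz": 0,"yaw": 0},
    {"gripper": 0.7,"tx": 0.03,"ty": -0.007,"tz": 0,"yaw": 0},
    {"gripper": 0.7,"tx": 0,"ty": 0,"tz": 0,"yaw": 0},
    {"gripper": 0.7,"tx": 0,"ty": 0,"tz": 0,"yaw": 0}
  ]
}}

```text
clock: 21.15
eef_pos: [519.6, -120.7, 256.0]
orientation: [2.374, 1.967, 0.034]
force: [-1.1, 0.0, -0.5]
gripper_width: 65.1
```

```bash
python3 st.py
```

```text
21.15 [ 519.6 -120.7  256. ] head 79.2 z [ 0.055 -0.031 -0.998] [-1.1  0.  -0.5] [ 0.07  0.03 -0.04]
along -98.76353821035964 side(+=left) -1.255102161171734
```

Free moves barely change the tilt. It came from the tips being held by friction while the body was commanded inward. So I'll regrip and reverse that with a light press and outward commands.

Request:
{"op": "play_rows", "data": {
  "commands": [
    {"gripper": 0.7,"tx": 0,"ty": -0.002,"tz": -0.03,"yaw": 0},
    {"gripper": 0.7,"tx": 0,"ty": -0.002,"tz": -0.04,"yaw": 0},
    {"gripper": 0.7,"tx": 0,"ty": 0,"tz": -0.04,"yaw": 0},
    {"gripper": 0.7,"tx": 0,"ty": 0,"tz": -0.03,"yaw": 0},
    {"gripper": 0.7,"tx": 0,"ty": 0,"tz": 0,"yaw": 0},
    {"gripper": 0.7,"tx": 0,"ty": 0,"tz": 0,"yaw": 0}
  ]
}}

```text
clock: 21.65
eef_pos: [520.0, -123.9, 110.6]
orientation: [2.373, 1.968, 0.037]
force: [0.9, -0.2, 1.3]
gripper_width: 65.4
```

```bash
python3 st.py
```

```text
21.65 [ 520.  -123.9  110.6] head 79.3 z [ 0.056 -0.03  -0.998] [ 0.9 -0.2  1.3] [-0.01 -0.02 -0.04]
along -101.87842920469004 side(+=left) -2.1880320744843025
```

Request:
{"op": "play_rows", "data": {
  "commands": [
    {"gripper": 0.7,"tx": 0.001,"ty": -0.001,"tz": -0.025,"yaw": 0},
    {"gripper": 0.4,"tx": 0,"ty": 0,"tz": -0.013,"yaw": 0},
    {"gripper": 0.1,"tx": 0,"ty": 0,"tz": 0,"yaw": 0},
    {"gripper": 0.1,"tx": 0,"ty": 0,"tz": 0,"yaw": 0},
    {"gripper": 0.1,"tx": 0,"ty": 0,"tz": 0,"yaw": 0},
    {"gripper": 0.1,"tx": 0,"ty": 0,"tz": 0,"yaw": 0},
    {"gripper": 0.1,"tx": 0,"ty": 0,"tz": 0,"yaw": 0},
    {"gripper": 0.1,"tx": 0,"ty": 0,"tz": 0,"yaw": 0},
    {"gripper": 0.1,"tx": 0,"ty": 0,"tz": 0,"yaw": 0},
    {"gripper": 0.1,"tx": 0,"ty": 0,"tz": 0,"yaw": 0}
  ],
  "grip_force": 50
}}

```text
clock: 22.48
eef_pos: [525.5, -125.7, 83.3]
orientation: [2.367, 1.961, 0.049]
force: [0.4, 0.0, -1.9]
gripper_width: 19.3
```

```bash
python3 st.py
```

```text
22.4833 [ 525.5 -125.7   83.3] head 79.2 z [ 0.068 -0.032 -0.997] [ 0.4  0.  -1.9] [-0.07  0.05 -0.01]
along -102.74126480281188 side(+=left) -7.827472797515201
```

Request:
{"op": "play_rows", "data": {
  "commands": [
    {"gripper": 0.45,"tx": 0,"ty": 0,"tz": 0,"yaw": 0},
    {"gripper": 0.45,"tx": 0,"ty": 0,"tz": -0.006,"yaw": 0},
    {"gripper": 0.45,"tx": 0,"ty": 0,"tz": -0.006,"yaw": 0},
    {"gripper": 0.4,"tx": -0.002,"ty": 0,"tz": -0.004,"yaw": 0},
    {"gripper": 0.1,"tx": -0.001,"ty": 0,"tz": -0.001,"yaw": 0},
    {"gripper": 0.1,"tx": 0,"ty": 0,"tz": 0,"yaw": 0},
    {"gripper": 0.1,"tx": 0,"ty": 0,"tz": 0,"yaw": 0},
    {"gripper": 0.1,"tx": 0,"ty": 0,"tz": 0,"yaw": 0},
    {"gripper": 0.1,"tx": 0,"ty": 0,"tz": 0,"yaw": 0}
  ]
}}

```text
clock: 23.23
eef_pos: [522.0, -125.7, 64.7]
orientation: [2.366, 1.961, 0.048]
force: [-0.1, -0.8, -0.3]
gripper_width: 19.5
```

```bash
python3 st.py
```

```text
23.2333 [ 522.  -125.7   64.7] head 79.3 z [ 0.068 -0.032 -0.997] [-0.1 -0.8 -0.3] [-0.03  0.05  0.05]
along -103.28532563208522 side(+=left) -4.4004793467907355
```

Request:
{"op": "play_rows", "data": {
  "commands": [
    {"gripper": 0.1,"tx": 0.003,"ty": -0.001,"tz": -0.003,"yaw": 0},
    {"gripper": 0.1,"tx": 0.003,"ty": -0.001,"tz": -0.002,"yaw": 0}
  ]
}}

```text
clock: 23.4
eef_pos: [523.9, -126.3, 63.7]
orientation: [2.367, 1.965, 0.041]
force: [-17.2, 10.4, 56.5]
gripper_width: 19.9
```

```bash
python3 st.py
```

```text
23.4 [ 523.9 -126.3   63.7] head 79.3 z [ 0.062 -0.033 -0.998] [-17.2  10.4  56.5] [ 2.4   4.99 -0.08]
along -103.51991962128155 side(+=left) -6.408631972464029
```

Request:
{"op": "play_rows", "data": {
  "commands": [
    {"gripper": 0.1,"tx": 0.005,"ty": -0.003,"tz": 0.0005,"yaw": 0},
    {"gripper": 0.1,"tx": 0.005,"ty": -0.003,"tz": -0.0005,"yaw": 0},
    {"gripper": 0.1,"tx": 0.005,"ty": -0.003,"tz": -0.0005,"yaw": 0}
  ]
}}

```text
clock: 23.65
eef_pos: [536.5, -133.7, 64.9]
orientation: [2.367, 1.969, 0.037]
force: [0.1, -0.4, -1.4]
gripper_width: 19.2
```

```bash
python3 st.py
```

```text
23.65 [ 536.5 -133.7   64.9] head 79.5 z [ 0.059 -0.032 -0.998] [ 0.1 -0.4 -1.4] [-0.03  0.02 -0.07]
along -108.80362190617475 side(+=left) -20.042129980471067
```

Request:
{"op": "play_rows", "data": {
  "commands": [
    {"gripper": 0.1,"tx": 0.002,"ty": -0.001,"tz": -0.003,"yaw": 0},
    {"gripper": 0.1,"tx": 0.004,"ty": -0.002,"tz": -0.0015,"yaw": 0},
    {"gripper": 0.1,"tx": 0.004,"ty": -0.002,"tz": -0.0015,"yaw": 0},
    {"gripper": 0.1,"tx": 0.004,"ty": -0.002,"tz": -0.0015,"yaw": 0}
  ]
}}

```text
clock: 23.98
eef_pos: [543.8, -137.2, 63.7]
orientation: [2.371, 1.978, 0.023]
force: [-11.4, 6.5, 35.5]
gripper_width: 19.8
```

```bash
python3 st.py
```

```text
23.9833 [ 543.8 -137.2   63.7] head 79.6 z [ 0.046 -0.032 -0.998] [-11.4   6.5  35.5] [1.65 3.35 0.17]
along -111.07186254281152 side(+=left) -27.80694555769348
```

Request:
{"op": "play_rows", "data": {
  "commands": [
    {"gripper": 0.1,"tx": 0.004,"ty": -0.003,"tz": -0.0015,"yaw": 0},
    {"gripper": 0.1,"tx": 0.004,"ty": -0.003,"tz": -0.0015,"yaw": 0},
    {"gripper": 0.1,"tx": 0.004,"ty": -0.003,"tz": -0.0015,"yaw": 0},
    {"gripper": 0.1,"tx": 0.004,"ty": -0.003,"tz": -0.0015,"yaw": 0},
    {"gripper": 0.1,"tx": 0.004,"ty": -0.003,"tz": -0.0015,"yaw": 0}
  ]
}}

```text
clock: 24.4
eef_pos: [557.0, -145.4, 63.5]
orientation: [2.373, 1.994, 0.01]
force: [-9.8, 7.7, 35.0]
gripper_width: 19.7
```

```bash
python3 st.py
```

```text
24.4 [ 557.  -145.4   63.5] head 80.1 z [ 0.032 -0.028 -0.999] [-9.8  7.7 35. ] [1.76 3.07 0.09]
along -116.95566827850664 side(+=left) -42.1736547903509
```

Request:
{"op": "play_rows", "data": {
  "commands": [
    {"gripper": 0.1,"tx": 0.003,"ty": -0.005,"tz": -0.0015,"yaw": 0},
    {"gripper": 0.1,"tx": 0.003,"ty": -0.005,"tz": -0.0015,"yaw": 0},
    {"gripper": 0.1,"tx": 0.003,"ty": -0.005,"tz": -0.0015,"yaw": 0},
    {"gripper": 0.1,"tx": 0.003,"ty": -0.005,"tz": -0.0015,"yaw": 0},
    {"gripper": 0.1,"tx": 0.003,"ty": -0.005,"tz": -0.0015,"yaw": 0},
    {"gripper": 0.1,"tx": 0.003,"ty": -0.005,"tz": -0.0015,"yaw": 0},
    {"gripper": 0.1,"tx": 0.003,"ty": -0.005,"tz": -0.0015,"yaw": 0},
    {"gripper": 0.1,"tx": 0.003,"ty": -0.005,"tz": -0.0015,"yaw": 0}
  ]
}}

```text
clock: 25.07
eef_pos: [583.0, -170.5, 63.6]
orientation: [2.367, 2.014, 0.023]
force: [-6.4, 9.4, 27.5]
gripper_width: 19.6
```

```bash
python3 st.py
```

```text
25.0667 [ 583.  -170.5   63.6] head 80.8 z [ 0.033 -0.016 -0.999] [-6.4  9.4 27.5] [ 1.97  1.97 -0.09]
along -137.37738524183683 side(+=left) -71.91977517569725
```

The tilt is down to about 2°, and the wedge has been pressed flat into the grip. I'll lift slightly and return to the beam line.

Request:
{"op": "play_rows", "data": {
  "commands": [
    {"gripper": 0.1,"tx": -0.003,"ty": 0.002,"tz": 0.004,"yaw": 0},
    {"gripper": 0.1,"tx": -0.015,"ty": 0.007,"tz": 0.001,"yaw": 0},
    {"gripper": 0.1,"tx": -0.02,"ty": 0.01,"tz": 0,"yaw": 0},
    {"gripper": 0.1,"tx": -0.018,"ty": 0.01,"tz": 0,"yaw": 0},
    {"gripper": 0.1,"tx": -0.007,"ty": 0.005,"tz": 0,"yaw": 0},
    {"gripper": 0.1,"tx": 0,"ty": 0,"tz": 0,"yaw": 0}
  ]
}}

```text
clock: 25.57
eef_pos: [520.8, -137.4, 67.0]
orientation: [2.369, 2.01, 0.027]
force: [-0.1, -0.6, -0.8]
gripper_width: 19.4
```

```bash
sed -i 's/534.7,y+23.1/533.9,y+22.5/; s/80.5/80/' st.py; python3 st.py
```

```text
25.5667 [ 520.8 -137.4   67. ] head 80.6 z [ 0.036 -0.015 -0.999] [-0.1 -0.6 -0.8] [-0.01 -0.01  0.01]
along -115.45647759777695 side(+=left) -7.0482586653437345
```

Request:
{"op": "play_rows", "data": {
  "commands": [
    {"gripper": 0.1,"tx": -0.004,"ty": 0.008,"tz": 0,"yaw": 0},
    {"gripper": 0.1,"tx": -0.002,"ty": 0.009,"tz": -0.001,"yaw": 0},
    {"gripper": 0.1,"tx": 0,"ty": 0.009,"tz": -0.001,"yaw": 0},
    {"gripper": 0.1,"tx": 0.001,"ty": 0.005,"tz": 0,"yaw": 0}
  ]
}}

```text
clock: 25.9
eef_pos: [518.1, -106.2, 64.1]
orientation: [2.371, 2.005, 0.028]
force: [-0.3, -1.7, 1.0]
gripper_width: 19.7
```

```bash
python3 st.py; python3 - <<'E'
from h import *
p=cap("wrist","w13.png"); h=cv2.cvtColor(p["image"],cv2.COLOR_RGB2HSV)
r=((h[...,0]<8)|(h[...,0]>172))&(h[...,1]>150)&(h[...,2]>100)
# nose row and beam edges by column scan
for v in range(40,140,10):
    c=np.where(r[v,180:360])[0]; print(v, (c.min()+180,c.max()+180,len(c)) if len(c) else None, end="; ")
g=p["image"].min(2)
print(); print("beam bright rows @ col 215,250,300:",[int(np.where(g[:140,c]>200)[0].max(initial=-1)) for c in (205,250,300)])
for v in (10,30,50): 
    c=np.where(g[v,120:400]>200)[0]+120; print(v,(c.min(),c.max()) if len(c) else None)
E
```

```text
25.9 [ 518.1 -106.2   64.1] head 80.4 z [ 0.037 -0.016 -0.999] [-0.3 -1.7  1. ] [-0.51  0.18  0.03]
along -85.17324167648526 side(+=left) 1.0075100696212624
40 None; 50 None; 60 None; 70 None; 80 None; 90 None; 100 None; 110 (np.int64(232), np.int64(313), 82); 120 (np.int64(232), np.int64(313), 82); 130 (np.int64(232), np.int64(313), 82); 
beam bright rows @ col 215,250,300: [58, 87, 88]
10 (np.int64(204), np.int64(342))
30 (np.int64(205), np.int64(340))
50 (np.int64(205), np.int64(339))
```

The wedge is centred on the beam (cols 232–313 against 205–339) and lying flat with about 1 N. I'll advance.

Request:
{"op": "play_rows", "data": {
  "commands": [
    {"gripper": 0.1,"tx": 0.001,"ty": 0.006,"tz": 0,"yaw": 0},
    {"gripper": 0.1,"tx": 0.001,"ty": 0.006,"tz": 0,"yaw": 0},
    {"gripper": 0.1,"tx": 0.001,"ty": 0.006,"tz": 0,"yaw": 0}
  ]
}}

```text
clock: 26.2
eef_pos: [523.0, -86.5, 64.2]
orientation: [2.369, 2.005, 0.029]
force: [0.1, -0.5, -2.0]
gripper_width: 20.2
```

```bash
cat > v.py <<'E'
from h import *
p=cap("wrist","v.png"); q=lambda u,v,z: onz(p,u,v,z)[:2]
h=cv2.cvtColor(p["image"],cv2.COLOR_RGB2HSV).astype(int); g=p["image"].min(2)
col=range(255,290,5)
red=((h[...,0]<8)|(h[...,0]>172))&(h[...,1]>150)&(h[...,2]>90)
print("first red row",[int(np.where(red[:,c])[0].min()) for c in col])
v0=int(np.median([np.where(red[:,c])[0].min() for c in col]))
# transitions white->dark and red/white bands along the middle column
print([(v,p["image"][v,270].tolist()) for v in range(max(v0-14,0),v0+3,2)])
w=(g>150); c=270; k=np.where(np.diff(w[:,c].astype(int)))[0]; print("white changes",k.tolist())
print("beam side cols at row v0-25:", [int(x)+120 for x in (np.where(g[v0-25,120:420]>170)[0][[0,-1]])])
E
python3 st.py; python3 v.py
```

```text
26.2 [523.  -86.5  64.2] head 80.5 z [ 0.039 -0.017 -0.999] [ 0.1 -0.5 -2. ] [-0.31  0.06 -0.04]
along -64.87619195983339 side(+=left) -0.41340535814460505
first red row [135, 135, 135, 135, 135, 135, 135]
[(121, [241, 242, 244]), (123, [241, 243, 244]), (125, [240, 242, 244]), (127, [241, 243, 244]), (129, [241, 243, 244]), (131, [241, 243, 244]), (133, [238, 237, 237]), (135, [208, 80, 75]), (137, [232, 79, 73])]
white changes [134, 152, 189]
beam side cols at row v0-25: [204, 333]
```

Request:
{"op": "play_rows", "data": {
  "commands": [
    {"gripper": 0.1,"tx": 0,"ty": 0.004,"tz": -0.001,"yaw": 0},
    {"gripper": 0.1,"tx": 0.001,"ty": 0.005,"tz": -0.0005,"yaw": 0}
  ]
}}

```text
clock: 26.42
eef_pos: [524.0, -80.5, 64.0]
orientation: [2.369, 1.999, 0.023]
force: [-2.3, -10.9, 7.3]
gripper_width: 19.6
```

```bash
python3 st.py; python3 v.py
```

```text
26.4167 [524.  -80.5  64. ] head 80.3 z [ 0.038 -0.022 -0.999] [ -2.3 -10.9   7.3] [-2.57  0.82 -0.05]
along -58.84529190674479 side(+=left) -0.35289699250620116
first red row [148, 148, 148, 148, 148, 148, 148]
[(134, [241, 243, 243]), (136, [241, 244, 244]), (138, [241, 244, 244]), (140, [241, 244, 244]), (142, [241, 243, 243]), (144, [241, 244, 244]), (146, [239, 239, 238]), (148, [217, 88, 82]), (150, [241, 90, 82])]
white changes [147, 152, 189]
beam side cols at row v0-25: [204, 332]
```

Request:
{"op": "play_rows", "data": {
  "commands": [
    {"gripper": 0.1,"tx": 0.001,"ty": 0.005,"tz": -0.0005,"yaw": 0},
    {"gripper": 0.1,"tx": 0.001,"ty": 0.005,"tz": -0.0005,"yaw": 0},
    {"gripper": 0.1,"tx": 0.001,"ty": 0.004,"tz": 0,"yaw": 0}
  ],
  "grip_force": 60
}}

```text
clock: 26.72
eef_pos: [525.3, -73.8, 64.4]
orientation: [2.375, 1.985, 0.011]
force: [-1.7, -8.6, 1.1]
gripper_width: 19.5
```

```bash
python3 st.py; python3 v.py
```

```text
26.7167 [525.3 -73.8  64.4] head 79.7 z [ 0.035 -0.031 -0.999] [-1.7 -8.6  1.1] [-1.76  0.5  -0.1 ]
along -51.975250671882314 side(+=left) -0.41245516868840015
first red row [190, 190, 190, 190, 190, 190, 190]
[(176, [241, 243, 235]), (178, [241, 243, 235]), (180, [241, 243, 235]), (182, [241, 243, 235]), (184, [241, 243, 234]), (186, [240, 242, 234]), (188, [240, 242, 234]), (190, [231, 87, 76]), (192, [240, 78, 68])]
white changes [1, 15, 189]
beam side cols at row v0-25: [233, 312]
```

```bash
cat > e.py <<'E'
from h import *
p=cap("wrist","v.png"); I=p["image"]; g=I.min(2)
print("beam end row by outer cols",[(c,int(np.where(g[:230,c]>130)[0].max(initial=-1))) for c in (210,216,222,318,322,326,330)])
for c in (250,270,295): print(c,[(v,I[v,c].tolist()) for v in range(158,192,3)] if c==270 else np.abs(np.diff(I[150:188,c].astype(int).sum(1))).argmax()+150)
E
python3 e.py; python3 st.py
```

```text
beam end row by outer cols [(210, 163), (216, 163), (222, 163), (318, 163), (322, 163), (326, 163), (330, 163)]
250 164
270 [(158, [241, 244, 242]), (161, [241, 243, 242]), (164, [232, 232, 221]), (167, [242, 243, 234]), (170, [241, 243, 234]), (173, [241, 243, 234]), (176, [241, 243, 235]), (179, [241, 243, 235]), (182, [241, 242, 235]), (185, [240, 242, 235]), (188, [240, 242, 235]), (191, [240, 78, 69])]
295 164
26.8167 [525.5 -73.1  64.3] head 79.8 z [ 0.035 -0.03  -0.999] [ 0.3 -7.9  1.9] [-1.61  0.4  -0.06]
along -51.24081910313141 side(+=left) -0.5103442020150549
```

Request:
{"op": "play_rows", "data": {
  "commands": [
    {"gripper": 0.1,"tx": 0.001,"ty": 0.005,"tz": -0.0005,"yaw": 0},
    {"gripper": 0.1,"tx": 0,"ty": 0.001,"tz": -0.0005,"yaw": 0}
  ]
}}

```text
clock: 26.98
eef_pos: [525.8, -70.9, 64.1]
orientation: [2.378, 1.979, 0.007]
force: [-0.5, 2.8, 5.0]
gripper_width: 19.4
```

```bash
python3 e.py; python3 st.py; python3 - <<'E'
from h import *
a=cap("side"); b=cap("wrist")
ring(b,"narrow_weight",(81,)); ring(b,"wide_weight",(58,))
for l in("bottle_iso","dropper","vial"): print(l,find(a,l)[:1])
T=cap("wrist")["image"]; print([T[v,270].tolist() for v in (150,151,153,189,190,191)])
E
python3 st.py
```

```text
beam end row by outer cols [(210, 169), (216, 169), (222, 169), (318, 168), (322, 168), (326, 168), (330, 167)]
250 169
270 [(158, [241, 243, 241]), (161, [242, 244, 241]), (164, [242, 244, 242]), (167, [241, 241, 238]), (170, [241, 243, 235]), (173, [241, 243, 236]), (176, [241, 243, 235]), (179, [240, 242, 235]), (182, [241, 242, 235]), (185, [240, 242, 235]), (188, [240, 236, 228]), (191, [241, 79, 69])]
295 169
27.0333 [525.9 -70.8  64.1] head 79.5 z [ 0.034 -0.034 -0.999] [-0.8 -3.3  7.2] [-0.51  0.49  0.05]
along -48.92357626108479 side(+=left) -0.5274731557585945
wide_weight 0.78 1613 [258.1 -35.7] [115.9 122.8] [array([544.4,  53.6])] [134. 132. 123.]
bottle_iso [(0.6, array([664., -44.,  49.]), array([281., 198.]))]
dropper []
vial []
[[242, 244, 241], [241, 244, 241], [241, 244, 241], [240, 222, 209], [240, 79, 70], [240, 78, 67]]
27.4333 [525.9 -70.7  64.1] head 79.5 z [ 0.034 -0.034 -0.999] [-0.7 -3.9  5.2] [-0.4   0.35  0.05]
along -48.891337635376615 side(+=left) -0.5119916472433925
```

```bash
python3 - <<'E'
from h import *
o=cv2.imread("pics/c12.png")[330:]; a=cap("side")["image"][200:267,215:355,::-1]
n=cv2.resize(a,(560,268),interpolation=cv2.INTER_CUBIC)
G=lambda x:cv2.cvtColor(np.ascontiguousarray(x),cv2.COLOR_BGR2GRAY).astype(np.float32)
for nm,(x0,x1,y0,y1) in {"brass+steel":(165,265,70,190),"hinge":(10,60,130,268),"rack":(0,110,0,80)}.items():
    T=G(o)[y0:y1,x0:x1]; r=cv2.matchTemplate(G(n)[max(y0-12,0):y1+12,max(x0-12,0):x1+12],T,cv2.TM_CCOEFF_NORMED)
    _,s,_,m=cv2.minMaxLoc(r); print(nm,s,"shift(1/4 px)",m[0]-min(12,x0),m[1]-min(12,y0))
E
python3 st.py
```

```text
brass+steel 0.9690391421318054 shift(1/4 px) -1 -2
hinge 0.9980778694152832 shift(1/4 px) 0 0
rack 0.9950451850891113 shift(1/4 px) 0 0
27.4833 [525.9 -70.8  64.1] head 79.5 z [ 0.034 -0.034 -0.999] [-2.  -2.8  6.1] [-0.38  0.4   0.06]
along -48.927608186892314 side(+=left) -0.477299364334826
```

```bash
python3 -c "
from plant import bot
print(bot.sign_off())"
```

```text
the job is handed in; nothing more can be done
None
```

I handed the job in at about 27.5 s. Both rings are on the post, the steel one first with the brass one on top. The gripped wedge is under the beam's free end, with the edge on the white band. No verdict came back.

**Last checks**
- **Rings:** each met resistance within about 4 mm of its expected seated height. The pictures taken after each release showed the steel ring flat on the beam and the brass ring on top of it.
- **Beam position:** the edge is about 28 mm behind the wedge's nose, which means a pad gap of about 2.3 mm. It lies level across the wedge.
- **Beam lift:** in the side camera the ring stack rose about 0.5 px while the hinge stayed put. That fits the beam being lifted, but is too coarse to measure the gap.
- **Hold:** pose and push were steady for about 0.5 s before hand-in, with about 3 N along the push, 6 N upward and 60 N grip.

**What didn't go cleanly**
- **Tool tilt:** the tool was still tilted by just under 3° at the end. Pressing the wedge down made it worse, so I released and regripped the wedge once. I then pressed it flat and slid it roughly 80 mm back and to the side before the final push. Force peaked at about 57 N in that press; it was the held wedge on the worktop, not the gripper's body.
- **Bystanders:** at the end the networks found the bottle at its starting place but missed the dropper and vial. I never went near either, and I did not check the pot.
- **Final pose not viewed:** I had used all 12 pictures, so I checked the final pose by measurement only.

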